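# Set the bottle lane with the 60 mm gauge

## Robot

A 6-joint arm with a two-finger parallel gripper is mounted at the origin on the work surface. World frame = base frame: x ahead of the robot, y to its left, z up, the work surface at z = 0. Lengths are in m, angles in rad, forces in N, time in s.
With the tool pointing down it reaches from about 0.3 to 0.825 m from the base axis. Payload 5.4 kg.
Tool frame: the origin (TCP) lies at the very end of the fingers, on their centre line; the grasp point (between the pads) lies robot.tcp_to_grasp behind it (robot.tcp_to_grasp is the distance from the TCP to the grasp point, in m); z points along the fingers, x is the direction in which the jaws open and shut, and the axes are right-handed (so a half turn about z gives the same grasp; the last joint's range is limited). The gripper opens to 92 mm and grips with 3 to 60 N. Pads are 20 mm wide; open, the fingers measure 128 mm over their backs; the gripper's body (75 mm by 189 mm) begins 69 mm behind the grasp point.
Start: joints at [0.972, 0.158, 1.597, -0, 1.386, -0.21], TCP at [0.218, 0.532, 0.194] pointing down, gripper open.
Joint ranges: [-2.91, 2.91], [-0.94, 2.29], [0.18, 2.7], [-1.29, 4.43], [0.17, 2.64], [-3, 3]. Speed limits (rad/s): [2.57, 2.57, 3.14, 3.14, 3.14, 3.14].

## Interface

Orientations are given as a unit quaternion [w, x, y, z].
In Python, from rig import robot, get_image, calibration, nets gives the robot as it stands. The module is installed in compiled form; this text tells all that it offers.
- The arm moves only by the tool step_arm, never from a script. Its argument "moves" is a list of rows, each a list of 2 entries, a list of its own where there are three numbers: the shift along the tool's x, y, z in mm, then the turn, a rotation vector about the tool's x, y, z in rad. In form: [[[dx, dy, dz], [wx, wy, wz]], ...]. A call has 1 to 12 rows; each row shifts and turns the pose as measured when the row begins, along the tool's axes as they then stand; what a row does not reach is not made up. A row lasts 1/10 s, in which the tool goes at most 50 mm and 8.59 degrees, less where a joint would pass 70% of its speed; a pose out of reach is approached as far as the arm can. A call with a gripper value outside its range is refused whole. "gripper" is the gripper command: -1 is fully open, 1 is shut, values between are in proportion, set as the call begins (left out, the last holds). The fingers move at their own pace and stop on an object; the grip force is fixed at half the most. Time passes only in rows, so rows that do not move let the fingers close. It gives the time, the measured TCP pose, the force and the opening at its end, in the units of the state.
- robot.sense(): the state, without advancing time (a new reading comes with each control period).
- get_image(name): name is "scene" or "top" or "wrist"; returns (picture, depth): 420x560x3 uint8, blue, green, red; 420x560 float32, m along the optical axis (not along the pixel's ray), 0 where there is no reading.
- calibration(name): a dict with "fx", "fy", "cx", "cy" (pixels), "R" (3x3) and "t" (3): a world point X has camera coordinates R X + t. Camera axes: x right, y down, z forward; pixel columns grow to the right and rows downward; lengths in m; the calibration is good to about 2 mm. A picture is of the moment at which its call begins: read the wrist's pose just before it. calibration takes no time and is no camera call; for the wrist camera it gives the pose at the moment of the call.
- robot.finish_job(): hands the job in, once; it reports no verdict.
Trained networks look in the newest picture that a camera, given by its name, has taken for a name from the list of things; names that differ only in an ending like _2 or _b are one class to them, and where a whole thing is asked for, a point or a joint stands for the part that bears it (a point fixed in the world has none). Each returns a list of dicts, best first, with "conf" (0 to 1); they miss things now and then, are a little off and sometimes report something else, mostly with a low value. They report only what shows in the picture. A call takes as long as a camera call. They do not tell look-alikes from the thing itself.
- nets.find_in(camera, name): "extent" ([left, top, right, bottom] in pixels, round what is visible of it).
- nets.masks_of(camera, name): "pixels" (420x560 bool, what is visible of it) and "extent" ([left, top, right, bottom] in pixels, round what is visible of it).
The state is a dict: "t": time; "joint_pos": joint angles; "qd": joint speeds; "joint_efforts": joint torques, N m; "ee_pos": TCP position; "tool_rot": TCP orientation; "ft_force": force on the tool from outside, world axes, zero at the start; "wrist_torque": the same for the moment, N m; "finger_gap": finger opening in m.
Only numpy, scipy, OpenCV 4.12 (cv2) and the standard library are available. Lean on these libraries where they do the work, as an engineer would, in place of code of your own. Each camera call takes 0.05 s, during which the arm holds its last target.

## Task

Lay the orange-handled gauge flat in the middle of the bottle lane, let go of it, and turn the red eccentric bolt until the white guide closes up to the gauge without jamming it: at most about 1 mm of play, and the gauge must still slide (ease the bolt back a little if it binds). Then prove the setting by sliding the gauge flat along the lane towards the green-striped end until at least half of it sticks out beyond the guides, and finally put it away, lying flat in the blue tray. Leave the lane at that setting, and do not disturb the bottles, the beaker and the blue-handled gauge.

Things in the scene. Friction and masses are not known exactly. Their poses are not given: they have to be found in the camera images.
- lane_mid (a point): Bottle lane: aluminium bed plate 320 x 175 mm, 15 mm thick, fixed to the bench. This point: mid lane on the bed's top face, 15 mm above the bench. x runs along the lane towards the outfeed end, marked by a green stripe; z up. The bed reaches x = -160 to 160, y = -60 to 115 mm. A 60 mm gauge against the fence is centred on y = 0. Between the guides means x = -90 to 90 mm.
- fence_face (a point): Fixed grey fence, 180 mm long, 18 mm thick, top 25 mm above the bed. This point: middle of its top edge on the lane side, at lane y = -30 mm.
- guide_face (a point): White sliding guide, 180 mm long, 16 mm thick, top 26 mm above the bed, parallel to the fence. This point: middle of its top edge on the lane side, at lane y = 44 mm minus joint guide. The gap is its distance from the fence face.
- guide (a joint): How far (m) the white guide has moved towards the fence. The lane's gap is 74 mm minus this: 0.014 is a gap of exactly 60 mm. It moves only with the eccentric bolt: guide = 10 mm x (1 - cos(cam)). It presses on a gauge in the lane and yields about 1 mm per 25 N; squeezed even slightly, the gauge binds and will not slide.
- cam (a joint): Turn of the eccentric bolt in rad, 0 (gap 74 mm) to 2.6 (55 mm). It grows clockwise seen from above, which narrows the lane. It starts between 0 and 1.0 and stays where it is left (friction about 0.2 N m: about 20 N on the guide would push it back). The gap is 60 mm at about 1.98 and shrinks there by 0.9 mm per 0.1 rad.
- cam_bar (a point): Red bar head of the eccentric bolt: 70 mm long along this frame's y, 14 mm wide, 26 mm high, underside 45 mm and top 71 mm above the bench, a white mark near one end. This point: the bar's centre, 58 mm above the bench, on the vertical bolt axis (lane x = 0, y = 78 mm). Under it an eccentric steel disc, 44 mm across, top 36 mm above the bench.
- gauge_mid (a point): The 60 mm setting gauge, loose, 0.2 to 0.4 kg: aluminium block 110 (x) x 60 (y) x 30 mm high with an upright ORANGE fin handle on top, 70 long (x), 14 thick (y), 45 mm high. 75 mm high in all; this point is half-way up, 37.5 mm above its underside, on its middle axis. Both ends are alike.
- thin_gauge_mid (a point): A 50 mm wide gauge for another bottle, same shape but with a BLUE fin; not used, to be left alone. This point is half-way up. Both gauges lie flat on the left of the bench and may have changed places.
- tray_floor (a point): Blue open tray fixed to the bench, outside 130 mm (x) x 190 mm (y), 35 mm high, walls and floor 4 mm. This point is the centre of the inner floor, 4 mm above the bench.
- waiting_bottle: Amber bottle with a white cap, 58 mm across, 115 mm tall, standing on the bed in front of the lane's infeed, 128 mm from mid lane (lane x = -128 mm). Leave alone. Origin: centre of its foot.
- white_bottle: White plastic bottle 60 mm across, 175 mm tall, standing between tray and lane. Leave alone. Origin: centre of its foot.
- amber_a: Amber bottle 58 mm across, 115 mm tall, left. Leave alone. Origin: centre of its foot.
- amber_b: Amber bottle 58 mm across, 115 mm tall, right. Leave alone. Origin: centre of its foot.
- amber_c: Amber bottle 58 mm across, 115 mm tall, beyond the lane. Leave alone. Origin: centre of its foot.
- beaker: Glass beaker 72 mm across, 90 mm tall, beyond the lane. Leave alone. Origin: centre of its foot.
- gauge: The same 60 mm setting gauge; this origin is the centre of its underside.
There are look-alikes about, which are no part of the job. Leave any yellow look-alike of the gauge alone.

How it is judged:
On the way, in this order (a step that is already met when the one before it is completed fails the run):
1. the gauge lies flat in the middle of the lane (within 35 mm along it), let go (x of gauge_mid in the frame of lane_mid between -0.035 and 0.035 m and y of gauge_mid in the frame of lane_mid between -0.008 and 0.016 m and z of gauge_mid in the frame of lane_mid between 0.032 and 0.0415 m and angle between the x axis of gauge_mid and the x axis of lane_mid, either way round below 0.15 rad and angle between gauge_mid's own z axis and vertical below 0.06 rad and contact force between gauge and the fingers below 0.2 N), for 0.2 s.
2. with the gauge lying there, the guide is closed up to it: gap 59.2 to 62.2 mm (x of gauge_mid in the frame of lane_mid between -0.035 and 0.035 m and y of gauge_mid in the frame of lane_mid between -0.008 and 0.016 m and z of gauge_mid in the frame of lane_mid between 0.032 and 0.0415 m and angle between the x axis of gauge_mid and the x axis of lane_mid, either way round below 0.15 rad and angle between gauge_mid's own z axis and vertical below 0.06 rad and value of joint guide between 0.0118 and 0.0148 m), for 0.2 s.
3. the gauge has slid 45 mm or more past mid lane towards the green stripe, flat, between fence and guide, gap kept (x of gauge_mid in the frame of lane_mid between 0.045 and 0.14 m and y of gauge_mid in the frame of lane_mid between -0.008 and 0.016 m and z of gauge_mid in the frame of lane_mid between 0.032 and 0.0415 m and angle between the x axis of gauge_mid and the x axis of lane_mid, either way round below 0.15 rad and angle between gauge_mid's own z axis and vertical below 0.06 rad and value of joint guide between 0.0118 and 0.0148 m), for 0.05 s.
4. the gauge stands half out of the lane at the green-striped end (80 mm past mid lane), still flat, gap kept (x of gauge_mid in the frame of lane_mid between 0.08 and 0.14 m and y of gauge_mid in the frame of lane_mid between -0.008 and 0.016 m and z of gauge_mid in the frame of lane_mid between 0.032 and 0.0415 m and angle between the x axis of gauge_mid and the x axis of lane_mid, either way round below 0.15 rad and angle between gauge_mid's own z axis and vertical below 0.06 rad and value of joint guide between 0.0118 and 0.0148 m), for 0.1 s.
At the end, for the whole second after the job is handed in: The lane's gap is 59.2 to 62.2 mm (joint guide 0.0118 to 0.0148) and the 60 mm gauge lies flat on the floor of the blue tray (tilt under 0.08 rad, within 4 mm of the floor), released and at rest (value of joint guide between 0.0118 and 0.0148 m and x of gauge_mid in the frame of tray_floor between -0.06 and 0.06 m and y of gauge_mid in the frame of tray_floor between -0.09 and 0.09 m and z of gauge_mid in the frame of tray_floor below 0.0415 m and angle between gauge_mid's own z axis and vertical below 0.08 rad and linear speed of gauge below 0.02 m/s); the robot touches nothing.
It fails at once if the gauge is pinched hard between guide and fence (over 90 N) (contact force between gauge and guide above 90 N).
It fails at once if the bottle waiting on the lane is moved more than 25 mm or tipped (distance of waiting_bottle from where it was at the start of the episode above 0.025 m or angle between waiting_bottle's own z axis and vertical above 0.3 rad).
It fails at once if another bottle or the beaker is moved more than 25 mm or tipped (distance of any of amber_a, amber_b, amber_c, white_bottle, beaker from where it was at the start of the episode above 0.025 m or angle between any of amber_a, amber_b, amber_c, white_bottle, beaker's own z axis and vertical above 0.3 rad).
It fails at once if the blue-handled gauge is moved more than 25 mm or tipped (distance of thin_gauge_mid from where it was at the start of the episode above 0.025 m or angle between thin_gauge_mid's own z axis and vertical above 0.3 rad).
It also fails if it takes over 72 s, if anything falls off the work surface, if the arm or the gripper's body presses on something with over 40 N, if the wrist force passes 120 N, or if a joint passes its speed limit or range.

## Working session

There is one attempt and no reset: what is moved stays moved. The work goes in short steps, Python scripts to look and compute and a tool call to move; the robot and the scene stay as the last step left them, time stands still between calls to the robot, and variables do not carry over. Pictures are saved under pics/ and viewed, and the job is handed in when it is done.

Besides the shell and the picture viewer there is one more tool, called after "Request:" by a JSON object that holds its "fn" and its "kwargs". step_arm: Moves the arm, as the interface text tells. Its arguments: {"type":"object","properties":{"moves":{"type":"array","items":{"type":"array"}},"gripper":{"type":"number"}},"required":["moves"]}

```bash
mkdir -p pics
python3 - <<'E'
from rig import robot,get_image,calibration,nets
import cv2,numpy as np
s=robot.sense();print(s, robot.tcp_to_grasp)
for n in("scene","top"):
    p,d=get_image(n);cv2.imwrite(f"pics/{n}0.png",p);np.savez(f"{n}0.npz",p=p,d=d)
    c=calibration(n);print(n,c)
E
```

```text
{'t': 0.0, 'joint_pos': array([ 9.71906263e-01,  1.59074540e-01,  1.59822937e+00,  2.75026092e-05,
        1.38616972e+00, -2.10091794e-01]), 'qd': array([ 8.04005788e-04,  5.72793251e-04, -2.32922762e-05,  1.49055745e-03,
       -9.22937335e-04,  9.70529959e-05]), 'joint_efforts': array([-9.37195546e-04, -3.85577524e+01, -3.22107947e+01,  7.00941263e-02,
        3.77966068e-02, -1.46383895e-04]), 'ee_pos': array([0.21759614, 0.53152658, 0.19250606]), 'tool_rot': array([ 3.37091343e-04,  8.30385490e-01,  5.57188525e-01, -8.78104091e-04]), 'ft_force': array([ 0.01653885, -0.8077398 ,  0.69927925]), 'wrist_torque': array([-0.01850171, -0.0202598 ,  0.0133834 ]), 'finger_gap': 0.092009730490703} 0.0187
scene {'fx': 390.86742854167693, 'fy': 390.86742854167693, 'cx': 276.18973131686664, 'cy': 212.3610905031953, 'R': array([[-0.56599151,  0.82438363,  0.00672602],
       [ 0.44431927,  0.31190523, -0.83981874],
       [-0.6944307 , -0.47234177, -0.54282525]]), 't': array([ 0.28229114, -0.17273337,  1.61196951])}
top {'fx': 429.50799857034076, 'fy': 429.50799857034076, 'cx': 280.9670930937952, 'cy': 208.5036808414643, 'R': array([[ 0.02174986, -0.99969868,  0.01137967],
       [-0.99589751, -0.02266437, -0.08760408],
       [ 0.08783559, -0.00942761, -0.99609037]]), 't': array([0.00280954, 0.52018075, 1.2152522 ])}
```

View pics/scene0.png

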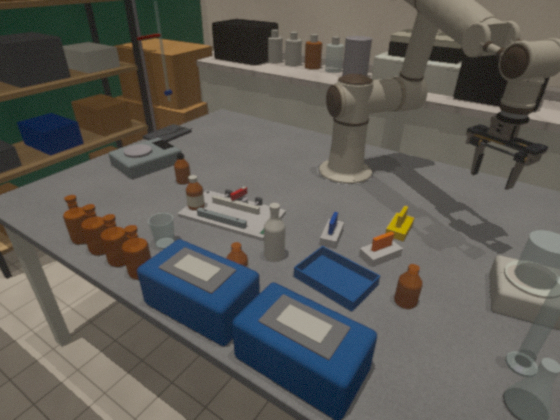

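View pics/top0.png

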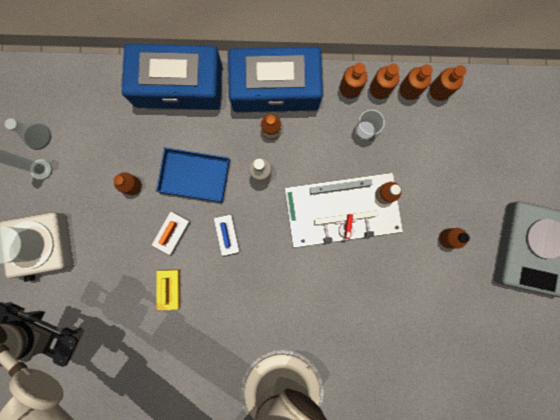

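Orange-finned gauge candidates in the top view: orange fin (170,234), blue fin (227,236), yellow look-alike (167,290). By the description it is the one at (170,234). I'll check with a close crop and measure.

```bash
cat > h.py <<'E'
from rig import robot,get_image,calibration,nets
import cv2,numpy as np
from scipy.spatial.transform import Rotation as Ro
def world(d,c):
    v,u=np.mgrid[0:d.shape[0],0:d.shape[1]]
    X=np.stack([(u-c['cx'])/c['fx']*d,(v-c['cy'])/c['fy']*d,d],-1)
    return (X-c['t'])@c['R']
def pix(P,c):
    q=np.atleast_2d(P)@c['R'].T+c['t']; return np.c_[q[:,0]/q[:,2]*c['fx']+c['cx'],q[:,1]/q[:,2]*c['fy']+c['cy']]
def rect(P):
    (c,s,a)=cv2.minAreaRect((P[:,:2]*1000).astype(np.float32)); return c,s,a
def pose():
    s=robot.sense(); w=s['tool_rot']; return s['ee_pos'],Ro.from_quat([w[1],w[2],w[3],w[0]]).as_matrix(),s
E
python3 - <<'E'
from h import *
z=np.load('top0.npz');p,d=z['p'],z['d'];c=calibration('top');W=world(d,c)
a=cv2.resize(p[200:320,130:270],None,fx=4,fy=4,interpolation=cv2.INTER_CUBIC)
b=cv2.resize(p[160:260,270:420],None,fx=5,fy=5,interpolation=cv2.INTER_CUBIC)
cv2.imwrite('pics/c1.png',a);cv2.imwrite('pics/c2.png',b)
get_image('top')
for n in ['gauge_mid','gauge','thin_gauge_mid','lane_mid','fence_face','guide_face','guide','cam','cam_bar','tray_floor','waiting_bottle','white_bottle','amber_a','beaker']:
    for r in nets.masks_of('top',n)[:5]:
        m=r['pixels']&(d>0); Q=W[m]
        if len(Q)==0: continue
        zt=np.percentile(Q[:,2],97)
        print(n,round(r['conf'],2),np.round(r['extent']),'ztop',zt.round(4),'med',np.median(Q,0).round(3),rect(Q))
E
```

```text
gauge_mid 0.78 [151. 213. 189. 254.] ztop 0.0755 med [0.44  0.326 0.03 ] ((442.398681640625, 337.46441650390625), (73.40410614013672, 117.33573913574219), 62.48691177368164)
gauge_mid 0.71 [157. 268. 181. 310.] ztop 0.0759 med [0.284 0.325 0.031] ((281.3738708496094, 331.1722412109375), (113.92951202392578, 61.57137680053711), 2.8611464500427246)
gauge 0.96 [152. 211. 186. 254.] ztop 0.0757 med [0.441 0.325 0.031] ((445.10955810546875, 334.1032409667969), (69.94664764404297, 109.10944366455078), 62.48691177368164)
gauge 0.86 [157. 272. 180. 306.] ztop 0.0759 med [0.288 0.325 0.03 ] ((283.8082580566406, 336.67022705078125), (110.84648895263672, 73.41669464111328), 2.0297703742980957)
gauge 0.4 [373. 183. 403. 206.] ztop 0.1313 med [ 0.564 -0.273  0.094] ((577.9527587890625, -288.9252014160156), (56.32443618774414, 79.61003875732422), 58.17903518676758)
gauge 0.31 [314. 212. 374. 225.] ztop 0.0466 med [ 0.495 -0.159  0.04 ] ((494.4813232421875, -167.63375854492188), (25.56517791748047, 176.22113037109375), 7.974564552307129)
thin_gauge_mid 0.88 [215. 214. 238. 256.] ztop 0.0763 med [0.
[... 2759 characters left out ...]
19018555)
amber_a 0.78 [113. 173. 143. 194.] ztop 0.1167 med [0.573 0.441 0.08 ] ((576.0836791992188, 448.1651916503906), (46.59988784790039, 53.31425476074219), 68.91272735595703)
amber_a 0.71 [259. 114. 282. 137.] ztop 0.1181 med [0.743 0.05  0.081] ((753.5965576171875, 51.01564025878906), (54.68181610107422, 51.665836334228516), 0.3200497627258301)
beaker 0.67 [355. 111. 384. 135.] ztop 0.0917 med [ 0.772 -0.234  0.047] ((762.2345581054688, -228.306396484375), (67.24140167236328, 70.51454162597656), 47.79976272583008)
beaker 0.65 [216. 212. 240. 254.] ztop 0.0764 med [0.44  0.167 0.031] ((441.66876220703125, 170.29469299316406), (106.5018539428711, 49.155540466308594), 14.171189308166504)
```

View pics/c1.png

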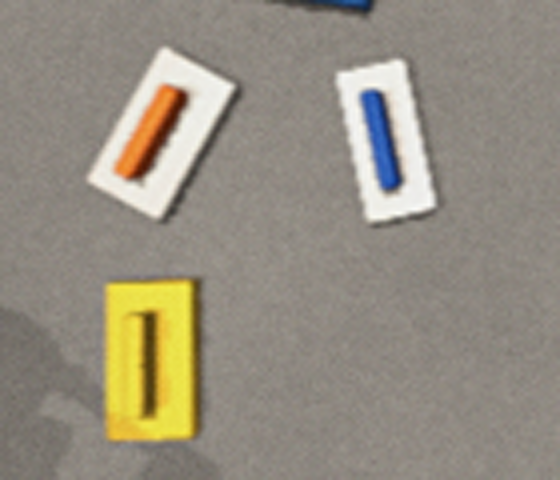

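View pics/c2.png

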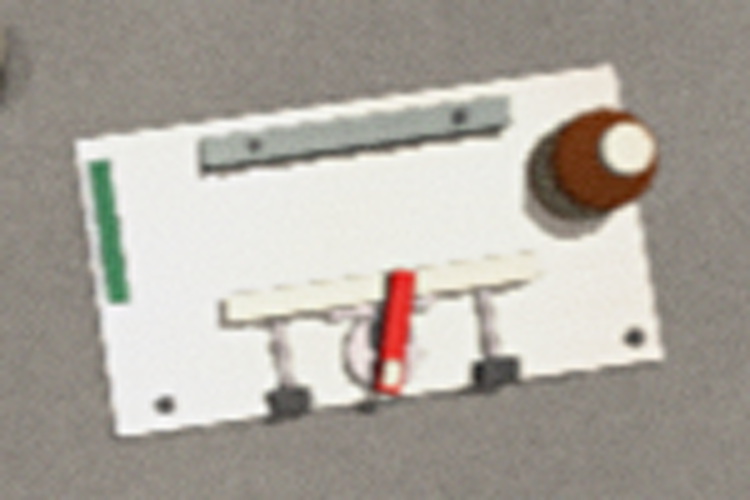

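The crop shows the orange-finned gauge at crop (150,130), the blue one at (380,140) and the yellow look-alike at (150,360). In the lane crop the green stripe is at the left (+y world), the fence is on the far side, and the red bar's white mark is towards the robot. Next are precise fits.

```bash
cat > fit.py <<'E'
from h import *
z=np.load('top0.npz');p,d=z['p'],z['d'];c=calibration('top');W=world(d,c)
W[d==0]=np.nan
def box(l,t,r,b):
    m=np.zeros(d.shape,bool);m[t:b,l:r]=1;return m
def f(m,lo,hi,name):
    k=m&(W[...,2]>lo)&(W[...,2]<hi)
    n,lab,st,_=cv2.connectedComponentsWithStats(k.astype(np.uint8)); 
    i=1+np.argmax(st[1:,4]);Q=W[lab==i];r=rect(Q);print(name,len(Q),np.round(r[0],1),np.round(r[1],1),round(r[2],2),'mean',(Q.mean(0)*1000).round(1),'medz',np.median(Q[:,2]).round(4))
    # pca direction
    u,s,v=np.linalg.svd(Q[:,:2]-Q[:,:2].mean(0),full_matrices=False);print('   dir',np.degrees(np.arctan2(v[0,1],v[0,0])).round(2))
b=box(148,208,192,258);f(b,.022,.037,'gblock');f(b,.06,.085,'gfin')
b=box(205,208,245,262);f(b,.022,.037,'tblock');f(b,.06,.085,'tfin')
L=box(280,165,410,255);f(L,.008,.022,'bed')
f(box(300,175,372,200),.034,.046,'fence')
f(box(308,205,385,232),.034,.048,'guide')
f(box(335,208,360,243),.064,.08,'bar')
t=box(150,143,235,208);f(t,.028,.045,'trayrim');f(t,.0,.012,'trayfloor')
hsv=cv2.cvtColor(p,cv2.COLOR_BGR2HSV)
g=L&(abs(hsv[...,0].astype(int)-75)<20)&(hsv[...,1]>90);Q=W[g];print('green',rect(Q),Q.mean(0))
E
python3 fit.py
```

```text
gblock 630 [442.7 330.5] [ 61.4 110. ] 62.83 mean [442.1 327.6  29.7] medz 0.0297
   dir 153.19
gfin 156 [442.6 330.2] [15.7 69.9] 64.21 mean [442.5 329.3  72.6] medz 0.0736
   dir 153.15
tblock 520 [440.9 170.5] [109.4  50.1] 14.23 mean [440.1 169.2  29.6] medz 0.0295
   dir -166.05
tfin 138 [440.9 170.5] [69.6 14.3] 13.5 mean [440.9 170.   73.8] medz 0.0742
   dir -165.9
bed 4477 [ 522.6 -165.3] [175.2 320.9] 9.45 mean [ 524.1 -151.3   15. ] medz 0.015
   dir 97.48
fence 390 [ 587.8 -154.1] [ 18.9 180.4] 9.19 mean [ 587.3 -154.2   39.7] medz 0.0397
   dir -80.72
guide 218 [ 486.2 -124.2] [89.6 46.2] 83.28 mean [ 488.1 -130.6   40.6] medz 0.0406
   dir 90.27
bar 131 [ 471.6 -172.9] [15.2 68.4] 82.47 mean [ 471.8 -172.7   70.2] medz 0.0703
   dir 172.74
trayrim 367 [612.8 272.5] [191.4 130.4] 82.19 mean [614.7 272.9  34.3] medz 0.0344
   dir -98.74
trayfloor 2375 [614.9 274.7] [180.  120.5] 82.37 mean [615.2 275.7   4.4] medz 0.0043
   dir -97.04
green ((528.9016723632812, -15.073338508605957), (77.541259765625, 7.153312683105469), 9.596733093261719) [ 0.52746419 -0.01543371  0.01518772]
```

```bash
cat >> h.py <<'E'
LD=np.radians(99.3); LM=np.array([.5492,-.1606])
EX=np.array([np.cos(LD),np.sin(LD)]);EY=np.array([-np.sin(LD),np.cos(LD)])
def lane(x,y): return LM+EX*x/1000+EY*y/1000
def tolane(P): v=(np.asarray(P)[...,:2]-LM)*1000; return np.stack([v@EX,v@EY],-1)
def go(xyz,yawdeg):
    e,R,s=pose(); y=np.radians(yawdeg)
    Rt=np.array([[np.cos(y),np.sin(y),0],[np.sin(y),-np.cos(y),0],[0,0,-1]])
    dt=R.T@(np.asarray(xyz)-e)*1000; w=Ro.from_matrix(R.T@Rt).as_rotvec()
    print('t',s['t'],'ee',e.round(4),'yaw',np.degrees(np.arctan2(R[1,0],R[0,0])).round(2),'F',s['ft_force'].round(2),'T',s['wrist_torque'].round(2),'gap',round(s['finger_gap'],4))
    print('shift',dt.round(1),'turn',w.round(3),'rows>=',np.ceil(max(np.linalg.norm(dt)/50,np.linalg.norm(w)/.15)))
E
python3 -c "
from h import *
go([.4426,.3303,.13],63.15)
v=(np.array([.4862,-.1242])-LM)
"
```

```text
t 0.85 ee [0.218  0.5321 0.1935] yaw 67.72 F [-0.01 -0.55  0.2 ] T [-0.   -0.02  0.04] gap 0.092
shift [-101.6  284.3   63.5] turn [ 0.   -0.    0.08] rows>= 7.0
```

Request:
{"fn": "step_arm", "kwargs": {"moves": [[[-13,36,6],[0,0,0.01]],[[-13,36,6],[0,0,0.01]],[[-13,36,6],[0,0,0.01]],[[-13,36,6],[0,0,0.01]],[[-13,36,6],[0,0,0.01]],[[-13,36,6],[0,0,0.01]],[[-12,35,6],[0,0,0.01]],[[-12,33,6],[0,0,0.01]],[[0,0,0],[0,0,0]]], "gripper": -1}}

```text
t: 1.75
ee_pos: [0.4429, 0.3164, 0.145]
tool_rot: [-0.001, 0.852, 0.524, 0.002]
ft_force: [-0.8, 0.1, 0.9]
finger_gap: 0.0917
```

```bash
python3 -c "
from h import *
go([.4426,.3303,.04],63.15)
p,d=get_image('wrist');cv2.imwrite('pics/w1.png',p)
c=calibration('wrist');W=world(d,c);W[d==0]=np.nan
k=(W[...,2]>.06)&(W[...,2]<.085)&(abs(W[...,0]-.4426)<.06)&(abs(W[...,1]-.33)<.06);print(rect(W[k]),W[k].mean(0))
"
```

```text
t 1.75 ee [0.4429 0.3164 0.145 ] yaw 63.2 F [-0.8   0.12  0.87] T [-0.03 -0.    0.07] gap 0.0917
shift [ 11.7  -6.7 105. ] turn [ 0.001 -0.005  0.001] rows>= 3.0
((441.1385803222656, 332.1909484863281), (13.996538162231445, 69.01920318603516), 62.73321533203125) [0.4390497  0.3329547  0.07527683]
```

View pics/w1.png

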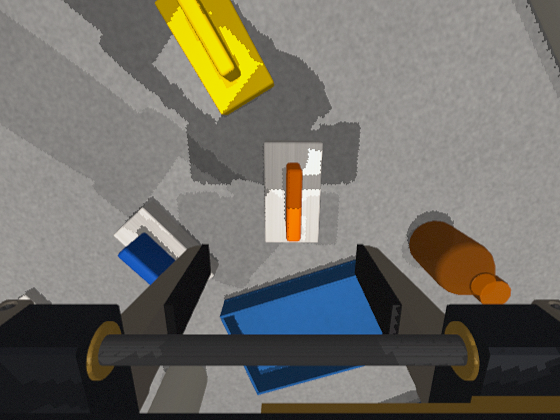

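The wrist picture shows the orange fin at (293,200) between the fingers, the yellow look-alike at (215,50) and the blue gauge at (150,250). I'll descend in stages.

Request:
{"fn": "step_arm", "kwargs": {"moves": [[[6,-4,22],[0,0,0]],[[5,-3,25],[0,0,0]],[[0,0,25],[0,0,0]],[[0,0,15],[0,0,0]],[[0,0,10],[0,0,0]],[[0,0,0],[0,0,0]]]}}

```text
t: 2.4
ee_pos: [0.4385, 0.3382, 0.0482]
tool_rot: [-0.002, 0.85, 0.527, 0.005]
ft_force: [-0.0, 0.4, -0.5]
finger_gap: 0.0919
```

```bash
python3 -c "
from h import *
go([.4418,.3313,.04],62.9)
"
```

```text
t 2.4 ee [0.4385 0.3382 0.0482] yaw 63.58 F [-0.    0.43 -0.5 ] T [ 0.   -0.   -0.02] gap 0.0919
shift [-4.8  6.   8.2] turn [ 0.001 -0.011  0.012] rows>= 1.0
```

Request:
{"fn": "step_arm", "kwargs": {"moves": [[[-5,6,8],[0,-0.01,0.01]],[[0,0,0],[0,0,0]],[[0,0,0],[0,0,0]]]}}

```text
t: 2.7
ee_pos: [0.4429, 0.332, 0.0418]
tool_rot: [0.001, 0.853, 0.523, 0.002]
ft_force: [0.6, -0.1, -0.1]
finger_gap: 0.0918
```

Request:
{"fn": "step_arm", "kwargs": {"moves": [[[0,0,0],[0,0,0]],[[0,0,0],[0,0,0]],[[0,0,0],[0,0,0]],[[0,0,0],[0,0,0]],[[0,0,0],[0,0,0]],[[0,0,0],[0,0,0]],[[0,0,0],[0,0,0]],[[0,0,0],[0,0,0]]], "gripper": 1}}

```text
t: 3.5
ee_pos: [0.4444, 0.3325, 0.0438]
tool_rot: [0.001, 0.853, 0.522, 0.004]
ft_force: [0.9, -0.4, 0.3]
finger_gap: 0.03
```

```bash
python3 -c "
from h import *
go([.4418,.3313,.2],62.9)
"
```

```text
t 3.5 ee [0.4444 0.3325 0.0438] yaw 62.99 F [ 0.95 -0.41  0.25] T [-0.02  0.03 -0.02] gap 0.03
shift [  -1.3   -0.9 -156.2] turn [ 0.006 -0.006  0.002] rows>= 4.0
```

Request:
{"fn": "step_arm", "kwargs": {"moves": [[[-1,-1,4],[0.006,-0.006,0]],[[0,0,0],[0,0,0]],[[0,0,0],[0,0,0]],[[0,0,0],[0,0,0]]]}}

```text
t: 3.9
ee_pos: [0.4421, 0.3313, 0.0388]
tool_rot: [-0.0, 0.853, 0.523, -0.002]
ft_force: [-1.5, -1.7, 1.7]
finger_gap: 0.0138
```

```bash
python3 -c "
from h import *
go([.4418,.3313,.2],62.9)
"
```

```text
t 3.9 ee [0.4421 0.3313 0.0388] yaw 63.0 F [-1.5  -1.68  1.68] T [-0.13  0.05  0.01] gap 0.0138
shift [  -0.6   -0.6 -161.2] turn [-0.002  0.003  0.002] rows>= 4.0
```

Request:
{"fn": "step_arm", "kwargs": {"moves": [[[0,0,-20],[0,0,0]],[[0,0,-40],[0,0,0]],[[0,0,-45],[0,0,0]],[[0,0,-45],[0,0,0]],[[0,0,-40],[0,0,0]],[[0,0,-10],[0,0,0]],[[0,0,0],[0,0,0]]]}}

```text
t: 4.6
ee_pos: [0.4385, 0.3302, 0.2381]
tool_rot: [-0.002, 0.853, 0.522, -0.009]
ft_force: [0.1, 0.4, -4.5]
finger_gap: 0.0132
```

```bash
python3 -c "
from h import *
go([*lane(0,4),.24],9.3)
"
```

```text
t 4.6 ee [0.4385 0.3302 0.2381] yaw 63.0 F [ 0.12  0.41 -4.46] T [-0.02 -0.07 -0.02] gap 0.0132
shift [-389.4  318.3   -0.6] turn [-0.005  0.017  0.937] rows>= 11.0
```

Request:
{"fn": "step_arm", "kwargs": {"moves": [[[-32,26,0],[0,0,0]],[[-32,26,0],[0,0,0]],[[-32,26,0],[0,0,0]],[[-32,26,0],[0,0,0]],[[-32,26,0],[0,0,0]],[[-32,26,0],[0,0,0]],[[-32,26,0],[0,0,0]],[[-32,26,0],[0,0,0]],[[-32,26,0],[0,0,0]],[[-32,26,0],[0,0,0]],[[-32,26,0],[0,0,0]],[[-32,26,0],[0,0,0]]]}}

```text
t: 5.8
ee_pos: [0.5279, -0.1636, 0.1948]
tool_rot: [-0.021, 0.849, 0.526, -0.029]
ft_force: [1.1, -0.3, -2.7]
finger_gap: 0.0137
```

Request:
{"fn": "step_arm", "kwargs": {"moves": [[[0,0,0],[0,0,0.12]],[[0,0,0],[0,0,0.12]],[[0,0,0],[0,0,0.12]],[[0,0,0],[0,0,0.12]],[[0,0,0],[0,0,0.12]],[[0,0,0],[0,0,0.12]],[[0,0,0],[0,0,0.12]],[[0,0,0],[0,0,0.1]],[[0,0,0],[0,0,0]],[[0,0,0],[0,0,0]]]}}

```text
t: 6.8
ee_pos: [0.5112, -0.1616, 0.1569]
tool_rot: [-0.02, 0.996, 0.063, -0.058]
ft_force: [0.0, 0.6, -3.5]
finger_gap: 0.0135
```

```bash
python3 -c "
from h import *
go([*lane(0,4),.12],9.3)
p,d=get_image('top');cv2.imwrite('pics/t2.png',cv2.resize(p[140:270,250:430],None,fx=4,fy=4))
p,d=get_image('wrist');cv2.imwrite('pics/w2.png',p);np.savez('w2.npz',p=p,d=d,c=calibration('wrist'))
go([*lane(0,4),.12],9.3)
"
```

```text
t 6.8 ee [ 0.5112 -0.1616  0.1569] yaw 7.34 F [ 0.01  0.6  -3.45] T [-0.14 -0.05 -0.01] gap 0.0135
shift [37.8  5.6 32.6] turn [-0.049  0.112 -0.037] rows>= 2.0
t 6.9 ee [ 0.5114 -0.1617  0.1575] yaw 7.31 F [ 0.13 -0.14 -2.56] T [-0.09 -0.09  0.03] gap 0.0133
shift [37.6  5.4 33.3] turn [-0.048  0.112 -0.037] rows>= 2.0
```

View pics/w2.png

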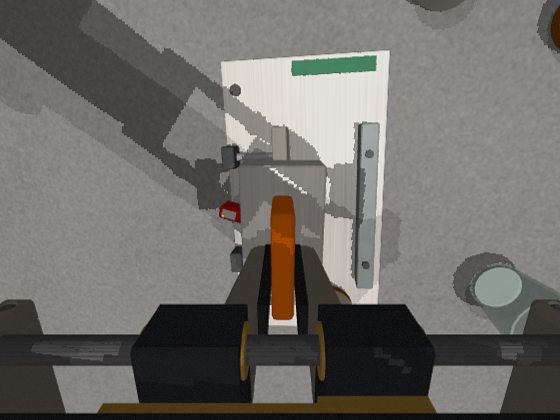

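View pics/t2.png

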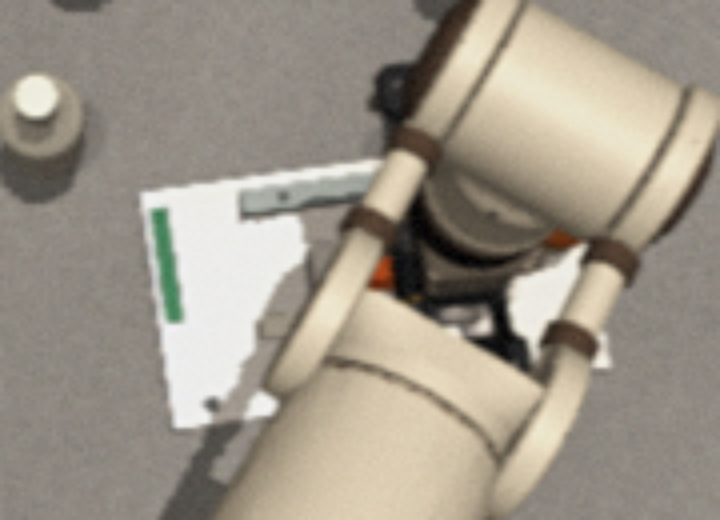

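The wrist picture shows the gauge held over the lane: fin at (283,255), fence at (368,205), green stripe at (335,66). The tool tilted a little in the fast move, so I'll level it first.

Request:
{"fn": "step_arm", "kwargs": {"moves": [[[8,1,0],[-0.016,0.037,-0.012]],[[10,2,0],[-0.016,0.037,-0.012]],[[10,2,0],[-0.016,0.037,-0.012]],[[6,0,0],[0,0,0]],[[0,0,0],[0,0,0]]]}}

```text
t: 7.4
ee_pos: [0.5461, -0.1615, 0.1538]
tool_rot: [0.0, 0.996, 0.084, 0.0]
ft_force: [-0.8, -0.1, -3.5]
finger_gap: 0.0139
```

```bash
python3 -c "
from h import *
go([*lane(0,4),.09],9.3)
"
```

```text
t 7.4 ee [ 0.5461 -0.1615  0.1538] yaw 9.62 F [-0.85 -0.13 -3.53] T [-0.09  0.09 -0.04] gap 0.0139
shift [-0.9 -0.4 63.8] turn [ 0.    -0.001  0.006] rows>= 2.0
```

Request:
{"fn": "step_arm", "kwargs": {"moves": [[[0,0,12],[0,0,0]],[[0,0,18],[0,0,0]],[[0,0,18],[0,0,0]],[[0,0,12],[0,0,0]],[[0,0,0],[0,0,0]]]}}

```text
t: 7.9
ee_pos: [0.5451, -0.1614, 0.0889]
tool_rot: [-0.001, 0.996, 0.084, -0.002]
ft_force: [0.3, -0.6, -2.8]
finger_gap: 0.0134
```

```bash
python3 -c "
from h import *
go([*lane(0,4),.0535],9.3)
p,d=get_image('wrist');cv2.imwrite('pics/w3.png',p);c=calibration('wrist')
W=world(d,c);W[d==0]=np.nan;np.savez('w3.npz',p=p,W=W)
l=tolane(W)
def rep(n,k): 
    q=l[k];print(n,k.sum(),np.percentile(q,[2,50,98],axis=0).round(1).tolist(),np.median(W[k][:,2]))
Z=W[...,2]
rep('fence',(Z>.034)&(Z<.046)&(l[...,1]<-20)&(l[...,1]>-60)&(abs(l[...,0])<100))
rep('guide',(Z>.036)&(Z<.046)&(l[...,1]>35)&(l[...,1]<62)&(abs(l[...,0])<100)&(abs(l[...,0])>60))
rep('fin',(Z>.115)&(Z<.14)&(abs(l[...,1])<20)&(abs(l[...,0])<60))
rep('block',(Z>.07)&(Z<.088)&(abs(l[...,1])<60)&(abs(l[...,0])<70))
"
```

```text
t 7.9 ee [ 0.5451 -0.1614  0.0889] yaw 9.68 F [ 0.27 -0.57 -2.77] T [-0.06  0.09  0.02] gap 0.0134
shift [ 0.3 -0.1 35.4] turn [-0.001  0.003  0.007] rows>= 1.0
fence 3330 [[-55.6, -48.5], [30.4, -40.6], [86.9, -31.2]] 0.04163734795608412
guide 933 [[-74.8, 42.6], [72.6, 50.8], [88.1, 57.9]] 0.04233792417223475
fin 3447 [[-31.0, -15.8], [9.7, 2.0], [34.7, 17.8]] 0.12645135580569816
block 6438 [[-12.3, -26.2], [29.4, 7.0], [54.7, 54.3]] 0.0814910480319689
```

View pics/w3.png

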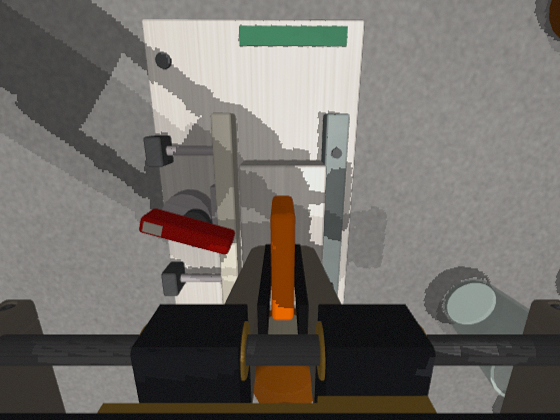

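The picture shows the gauge block between the guide (225,200) and the fence (336,200), and the red bar at (187,231) with clearance. I'll lower it.

Request:
{"fn": "step_arm", "kwargs": {"moves": [[[0,0,14],[0,0,0.006]],[[0,0,14],[0,0,0]],[[0,0,5],[0,0,0]],[[0,0,0],[0,0,0]],[[0,0,0],[0,0,0]]]}}

```text
t: 8.45
ee_pos: [0.5468, -0.1625, 0.0555]
tool_rot: [0.001, 0.997, 0.081, -0.0]
ft_force: [0.2, 0.5, -4.0]
finger_gap: 0.0134
```

```bash
python3 -c "
from h import *
go([*lane(0,4),.0535],9.3)
"
```

```text
t 8.45 ee [ 0.5468 -0.1625  0.0555] yaw 9.31 F [ 0.2   0.47 -4.  ] T [-0.07  0.04 -0.02] gap 0.0134
shift [-1.3 -1.4  2. ] turn [0.001 0.    0.   ] rows>= 1.0
```

Request:
{"fn": "step_arm", "kwargs": {"moves": [[[-1,0,2],[0,0,0]],[[0,0,0],[0,0,0]],[[0,0,0],[0,0,0]]]}}

```text
t: 8.75
ee_pos: [0.5468, -0.1632, 0.0548]
tool_rot: [0.001, 0.997, 0.081, 0.001]
ft_force: [0.0, 0.1, -3.4]
finger_gap: 0.0135
```

Request:
{"fn": "step_arm", "kwargs": {"moves": [[[0,0,0],[0,0,0]],[[0,0,0],[0,0,0]],[[0,0,0],[0,0,0]],[[0,0,0],[0,0,0]]], "gripper": 0.4}}

```text
t: 9.15
ee_pos: [0.549, -0.1644, 0.0577]
tool_rot: [0.003, 0.997, 0.081, 0.003]
ft_force: [0.4, 0.2, -0.3]
finger_gap: 0.0275
```

```bash
python3 -c "
from h import *
go([*lane(0,4),.15],9.3)
"
```

```text
t 9.15 ee [ 0.549  -0.1644  0.0577] yaw 9.32 F [ 0.37  0.18 -0.28] T [-0.05  0.04  0.03] gap 0.0275
shift [ -2.6  -3.1 -92.4] turn [ 0.006 -0.006  0.   ] rows>= 2.0
```

Request:
{"fn": "step_arm", "kwargs": {"moves": [[[-2,-2,-10],[0,0,0]],[[0,0,-25],[0,0,0]],[[0,0,-40],[0,0,0]],[[0,0,-30],[0,0,0]],[[0,0,0],[0,0,0]]]}}

```text
t: 9.65
ee_pos: [0.545, -0.1614, 0.1684]
tool_rot: [0.003, 0.997, 0.081, 0.003]
ft_force: [0.2, 0.2, 0.1]
finger_gap: 0.0277
```

```bash
python3 -c "
from h import *
go([*lane(0,78),.15],82.6)
W=np.load('w3.npz')['W'];l=tolane(W);Z=W[...,2]
for s in (-1,1):
  k=(abs(l[...,0]-s*47)<22)&(l[...,1]>65)&(l[...,1]<115)&(Z>.02)
  k2=k
  print(s,np.nanpercentile(Z[k2],[50,90,99]),np.percentile(l[k2],[5,95],axis=0))
p,d=get_image('wrist');cv2.imwrite('pics/w4.png',p);c=calibration('wrist');W=world(d,c);W[d==0]=np.nan;np.savez('w4.npz',p=p,W=W)
l=tolane(W);Z=W[...,2];hsv=cv2.cvtColor(p,cv2.COLOR_BGR2HSV)
k=(Z>.066)&(Z<.078)&(abs(l[...,0])<50)&(abs(l[...,1]-78)<45);print('bar',k.sum(),rect(W[k]))
k=(Z>.082)&(Z<.1)&(abs(l[...,1]-4)<20)&(abs(l[...,0])<50);print('fin',k.sum(),rect(W[k]),tolane(np.array(rect(W[k])[0])/1000))
"
```

```text
t 9.65 ee [ 0.545  -0.1614  0.1684] yaw 9.32 F [0.17 0.16 0.07] T [-0.12  0.01  0.02] gap 0.0277
shift [-73.8  -0.3  18. ] turn [ 8.000e-03 -1.000e-03 -1.279e+00] rows>= 9.0
-1 [0.0328601  0.04262319 0.04351182] [[-66.71624681  69.67510003]
 [-49.03339035 110.33782418]]
1 [0.20473802 0.21559998 0.21753922] [[ 25.28121179  67.10302293]
 [ 64.75436441 108.12359311]]
bar 906 ((471.8580627441406, -172.9779815673828), (14.346273422241211, 69.85930633544922), 83.48689270019531)
fin 995 ((546.5723876953125, -161.35775756835938), (13.364601135253906, 69.027099609375), 9.697535514831543) [-0.3231652   2.71553074]
```

View pics/w4.png

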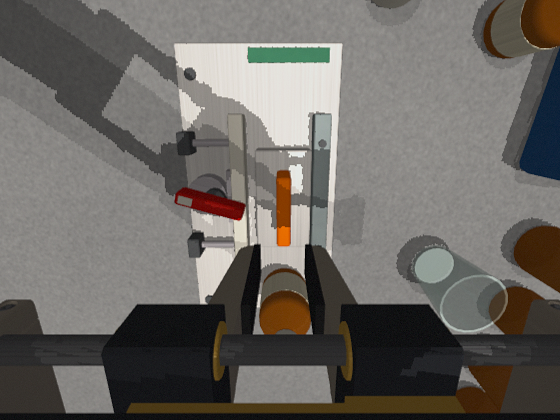

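The gauge lies released at lane (-0.3, 2.7) mm: fin at (283,207), bar at (210,204). Now to the bolt.

Request:
{"fn": "step_arm", "kwargs": {"moves": [[[-18,0,0],[0.004,0,0]],[[-25,0,0],[0.004,0,0]],[[-20,0,0],[0,0,0]],[[-8,0,0],[0,0,0]],[[0,0,0],[0,0,-0.12]],[[0,0,0],[0,0,-0.14]],[[0,0,0],[0,0,-0.14]],[[0,0,0],[0,0,-0.14]],[[0,0,0],[0,0,-0.14]],[[0,0,0],[0,0,-0.14]],[[0,0,0],[0,0,-0.14]],[[0,0,0],[0,0,-0.14]]], "gripper": 0.1}}

```text
t: 10.9
ee_pos: [0.4657, -0.167, 0.1519]
tool_rot: [-0.011, 0.794, 0.608, -0.0]
ft_force: [-0.3, 0.3, 0.8]
finger_gap: 0.0417
```

Request:
{"fn": "step_arm", "kwargs": {"moves": [[[0,0,0],[0,0,-0.1]],[[0,0,0],[0,0,0]],[[0,0,0],[0,0,0]]]}}

```text
t: 11.2
ee_pos: [0.4649, -0.1657, 0.149]
tool_rot: [-0.014, 0.762, 0.648, 0.0]
ft_force: [-1.1, -0.4, -0.3]
finger_gap: 0.0415
```

```bash
python3 -c "
from h import *
go([.4718,-.1728,.09],83)
"
```

```text
t 11.2 ee [ 0.4649 -0.1657  0.149 ] yaw 80.76 F [-1.1  -0.44 -0.27] T [-0.02  0.04  0.02] gap 0.0415
shift [-7.   9.2 58.7] turn [-0.021 -0.018 -0.039] rows>= 2.0
```

Request:
{"fn": "step_arm", "kwargs": {"moves": [[[-7,8,0],[-0.02,-0.018,-0.04]],[[0,0,20],[0,0,0]],[[0,0,25],[0,0,0]],[[0,0,12],[0,0,0]],[[0,0,0],[0,0,0]]]}}

```text
t: 11.7
ee_pos: [0.4724, -0.1739, 0.0893]
tool_rot: [0.0, 0.751, 0.66, 0.0]
ft_force: [0.3, -0.1, -0.6]
finger_gap: 0.0413
```

```bash
python3 -c "
from h import *
go([.4718,-.1728,.051],83)
p,d=get_image('wrist');cv2.imwrite('pics/w5.png',p)
"
```

```text
t 11.7 ee [ 0.4724 -0.1739  0.0893] yaw 82.58 F [ 0.32 -0.11 -0.61] T [ 0.02  0.01 -0.05] gap 0.0413
shift [ 1.  -0.7 38.3] turn [ 0.     0.    -0.007] rows>= 1.0
```

View pics/w5.png

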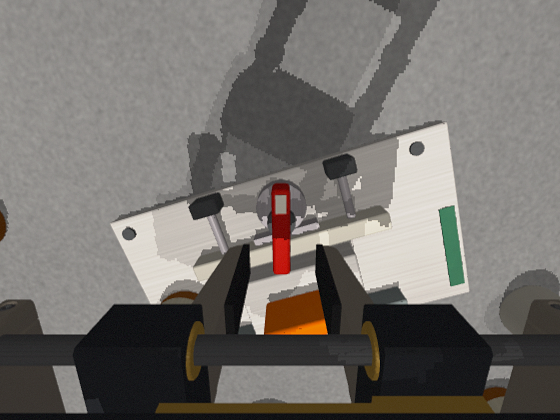

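The bar (281,230) sits midway between the fingers. I'll descend and close.

Request:
{"fn": "step_arm", "kwargs": {"moves": [[[1,-1,14],[0,0,0]],[[0,0,14],[0,0,0]],[[0,0,7],[0,0,0]],[[0,0,0],[0,0,0]]]}}

```text
t: 12.15
ee_pos: [0.474, -0.1742, 0.0556]
tool_rot: [0.003, 0.752, 0.659, 0.001]
ft_force: [-0.5, 0.0, 0.3]
finger_gap: 0.0414
```

```bash
python3 -c "
from h import *
go([.4718,-.1728,.051],83)
"
```

```text
t 12.15 ee [ 0.474  -0.1742  0.0556] yaw 82.51 F [-0.46  0.02  0.26] T [0.   0.04 0.01] gap 0.0414
shift [ 1.1 -2.4  4.6] turn [ 0.006  0.003 -0.009] rows>= 1.0
```

Request:
{"fn": "step_arm", "kwargs": {"moves": [[[1,-2,4],[0.005,0.003,-0.008]],[[0,0,0],[0,0,0]],[[0,0,0],[0,0,0]],[[0,0,0],[0,0,0]],[[0,0,0],[0,0,0]],[[0,0,0],[0,0,0]]], "gripper": 1}}

```text
t: 12.75
ee_pos: [0.4735, -0.1738, 0.0534]
tool_rot: [0.002, 0.749, 0.663, 0.001]
ft_force: [-0.9, -1.1, 0.5]
finger_gap: -0.0
```

```bash
python3 -c "
from h import *
go([.4718,-.1728,.051],83)
"
```

```text
t 12.75 ee [ 0.4735 -0.1738  0.0534] yaw 82.99 F [-0.9  -1.12  0.49] T [ 0.05 -0.02  0.  ] gap -0.0
shift [ 0.8 -1.8  2.4] turn [ 0.004  0.001 -0.   ] rows>= 1.0
```

```bash
python3 -c "
from h import *
go([.4718,-.1728,.051],83)
p,d=get_image('wrist');cv2.imwrite('pics/w6.png',p)
p,d=get_image('scene');cv2.imwrite('pics/s6.png',cv2.resize(p[150:270,140:320],None,fx=4,fy=4))
"
```

```text
t 12.75 ee [ 0.4735 -0.1738  0.0534] yaw 82.99 F [-0.9  -1.12  0.49] T [ 0.05 -0.02  0.  ] gap -0.0
shift [ 0.8 -1.8  2.4] turn [ 0.004  0.001 -0.   ] rows>= 1.0
```

View pics/w6.png

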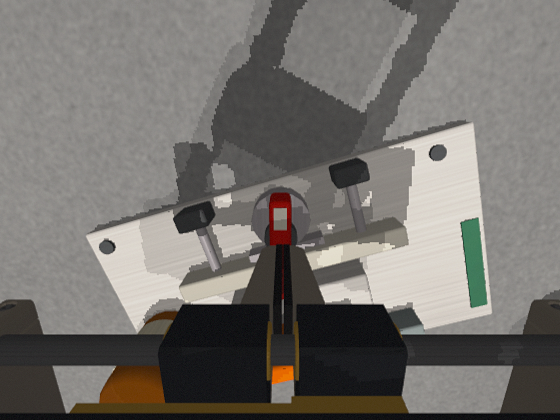

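View pics/s6.png

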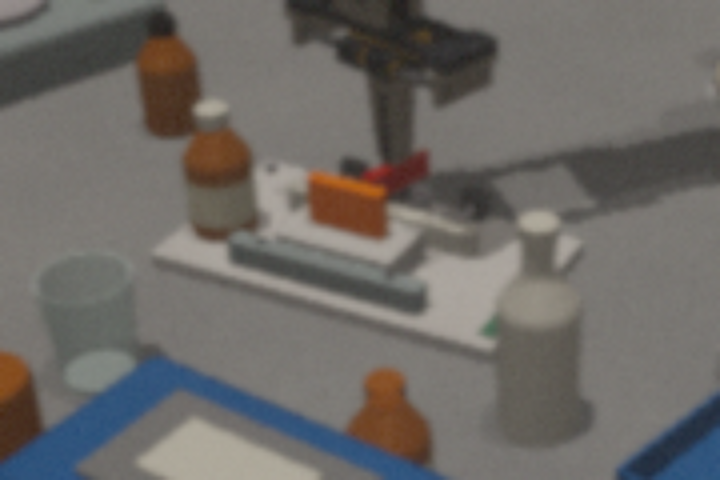

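```bash
python3 -c "
from h import *
e,R,s=pose();print(e,s['finger_gap'])
p,d=get_image('wrist');c=calibration('wrist');W=world(d,c);W[d==0]=np.nan
print('cam centre',-c['R'].T@c['t'])
print('tcp pix',pix(e,c), 'bar ctr',pix([.4718,-.1728,.071],c))
hsv=cv2.cvtColor(p,cv2.COLOR_BGR2HSV)
k=((hsv[...,0]<8)|(hsv[...,0]>172))&(hsv[...,1]>150)&(hsv[...,2]>60)
v,u=np.nonzero(k);print(u.min(),u.max(),v.min(),v.max())
Q=W[k];print(np.nanpercentile(Q,[1,10,50,90,99],axis=0).round(4))
for v in range(190,305,12): print(v,W[v,282].round(4),p[v,282])
for u in range(240,330,8): print(u,W[290,u].round(4),p[290,u])
"
```

```text
[ 0.47347942 -0.17381236  0.05332628] 0.0007312475580019255
cam centre [ 0.38996558 -0.16239756  0.24494477]
tcp pix [[280.84440737 243.09138322]] bar ctr [[281.94118216 251.68753883]]
269 290 193 298
[[ 0.4373 -0.1796  0.0507]
 [ 0.438  -0.1776  0.0608]
 [ 0.451  -0.1717  0.0711]
 [ 0.4641 -0.1658  0.0724]
 [ 0.4664 -0.1642  0.1308]]
190 [ 0.4411 -0.169   0.031 ] [70 69 71]
202 [ 0.439  -0.1687  0.0708] [ 13  18 122]
214 [ 0.4461 -0.1696  0.0726] [128 138 145]
226 [ 0.4534 -0.1705  0.0737] [102 113 116]
238 [ 0.4621 -0.1716  0.0717] [  4  12 107]
250 [ 0.4648 -0.1719  0.0835] [17 17 42]
262 [ 0.464  -0.1717  0.1005] [17 15 42]
274 [ 0.4642 -0.1718  0.113 ] [14 11 42]
286 [ 0.464  -0.1717  0.1243] [20 20 64]
298 [ 0.4645 -0.1718  0.1331] [ 11  12 102]
240 [ 0.5263 -0.2159  0.0219] [81 82 84]
248 [ 0.4617 -0.1868  0.1284] [49 55 60]
256 [ 0.4625 -0.1834  0.1276] [48 55 59]
264 [ 0.4627 -0.1797  0.1281] [52 58 61]
272 [ 0.4632 -0.1761  0.1281] [51 56 61]
280 [ 0.4639 -0.1726  0.1275] [19 17 15]
288 [ 0.464  -0.169   0.1282] [15 13 15]
296 [ 0.4643 -0.1654  0.1284] [50 56 61]
304 [ 0.4644 -0.1619  0.1288] [51 57 60]
312 [ 0.4654 -0.1583  0.128 ] [49 59 60]
320 [ 0.4665 -0.1546  0.1269] [171 180 185]
328 [ 0.5204 -0.1431  0.045 ] [203 209 218]
```

```bash
python3 -c "
from h import *
p=cv2.imread('pics/w6.png');q=cv2.imread('pics/w2.png')
a=cv2.resize(p[170:310,210:350],None,fx=5,fy=4);b=cv2.resize(q[170:310,210:350],None,fx=5,fy=4)
a=cv2.resize(p[180:310,230:330],None,fx=4,fy=4,interpolation=0);b=cv2.resize(q[180:310,230:330],None,fx=4,fy=4,interpolation=0)
cv2.imwrite('pics/cmp.png',np.hstack([a,b]))
"
```

```text
(no output)
```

View pics/cmp.png

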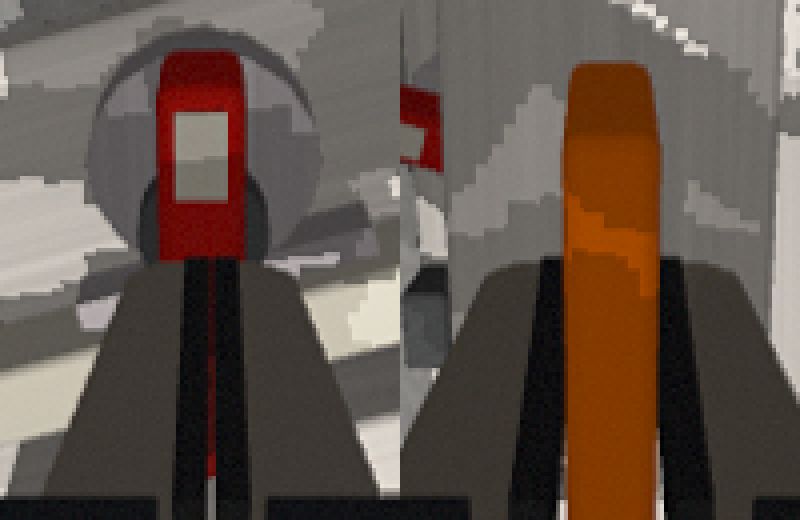

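```bash
python3 -c "
from h import *
e,R,s=pose()
p,d=get_image('wrist');c=calibration('wrist');W=world(d,c);W[d==0]=np.nan
T=(W-e)@R*1000
for u in (265,275,292,300): print(u,[ (v,T[v,u].round(1).tolist()) for v in (240,243,244,245,246,247,248,252)])
print(pix(e+R@np.array([0,10,0])/1000,c),pix(e+R@np.array([0,10,-20])/1000,c))
"
```

```text
265 [(240, [-11.5, 0.5, 6.7]), (243, [-11.5, 3.0, 7.1]), (244, [-11.5, 3.5, 6.3]), (245, [-13.1, 15.4, 31.5]), (246, [-13.0, 15.6, 30.0]), (247, [-9.6, -8.4, -25.3]), (248, [-9.5, -8.6, -27.2]), (252, [-9.2, -8.5, -32.5])]
275 [(240, [-3.6, -9.7, -17.4]), (243, [-3.6, -8.1, -18.6]), (244, [-3.6, -7.8, -19.4]), (245, [-3.6, -7.8, -21.0]), (246, [-3.5, -8.1, -23.0]), (247, [-3.5, -8.2, -24.8]), (248, [-3.5, -8.1, -26.1]), (252, [-3.3, -8.5, -32.7])]
292 [(240, [8.0, 0.3, 6.1]), (243, [8.0, 3.0, 7.1]), (244, [8.0, 3.5, 6.3]), (245, [7.0, -8.6, -22.7]), (246, [7.0, -8.2, -23.4]), (247, [6.9, -8.2, -25.0]), (248, [6.8, -8.5, -27.1]), (252, [6.7, -8.2, -32.1])]
300 [(240, [14.4, 4.9, 17.0]), (243, [14.6, 8.1, 18.8]), (244, [14.7, 9.6, 20.3]), (245, [14.6, 9.7, 18.5]), (246, [14.7, 11.0, 19.6]), (247, [11.7, -8.6, -25.7]), (248, [11.7, -8.3, -26.5]), (252, [11.4, -8.5, -32.6])]
[[280.89624834 256.06483532]] [[280.77696866 269.79002256]]
```

The depth shows the real fingertips end about 21 mm short of the reported TCP. They closed just above the bar (tips at about 74 mm, bar top at 71 mm). I'll open, go about 20 mm lower and grip again.

Request:
{"fn": "step_arm", "kwargs": {"moves": [[[0,-1,-3],[0,0,0]],[[0,0,0],[0,0,0]],[[0,0,0],[0,0,0]],[[0,0,0],[0,0,0]],[[0,0,0],[0,0,0]],[[0,0,0],[0,0,0]]], "gripper": 0.1}}

```text
t: 13.55
ee_pos: [0.4722, -0.1736, 0.0565]
tool_rot: [0.002, 0.749, 0.663, 0.001]
ft_force: [0.3, -0.0, -0.1]
finger_gap: 0.041
```

```bash
python3 -c "
from h import *
go([.4718,-.1728,.033],83)
"
```

```text
t 13.55 ee [ 0.4722 -0.1736  0.0565] yaw 82.99 F [ 0.28 -0.04 -0.07] T [ 0.05  0.01 -0.03] gap 0.041
shift [ 0.7 -0.6 23.5] turn [ 0.004  0.001 -0.   ] rows>= 1.0
```

Request:
{"fn": "step_arm", "kwargs": {"moves": [[[1,-1,10],[0.004,0,0]],[[0,0,8],[0,0,0]],[[0,0,4],[0,0,0]],[[0,0,0],[0,0,0]],[[0,0,0],[0,0,0]]]}}

```text
t: 14.05
ee_pos: [0.4706, -0.1719, 0.0315]
tool_rot: [-0.001, 0.749, 0.663, -0.001]
ft_force: [-0.0, 0.6, 0.9]
finger_gap: 0.0413
```

```bash
python3 -c "
from h import *
go([.4718,-.1728,.033],83)
e,R,s=pose()
p,d=get_image('wrist');cv2.imwrite('pics/w7.png',p);c=calibration('wrist');W=world(d,c);W[d==0]=np.nan
k=(abs(W[...,0]-.464)<.004)&(W[...,2]<.14)&(abs(W[...,1]+.173)>.018)&(abs(W[...,1]+.173)<.045);print('finger lowest z',np.percentile(W[k][:,2],[1,3,10]))
"
```

```text
t 14.05 ee [ 0.4706 -0.1719  0.0315] yaw 83.0 F [-0.05  0.6   0.88] T [ 0.05 -0.01 -0.04] gap 0.0413
shift [-0.8  1.3 -1.5] turn [-0.002  0.    -0.   ] rows>= 1.0
finger lowest z [0.0149363  0.01531309 0.01606265]
```

View pics/w7.png

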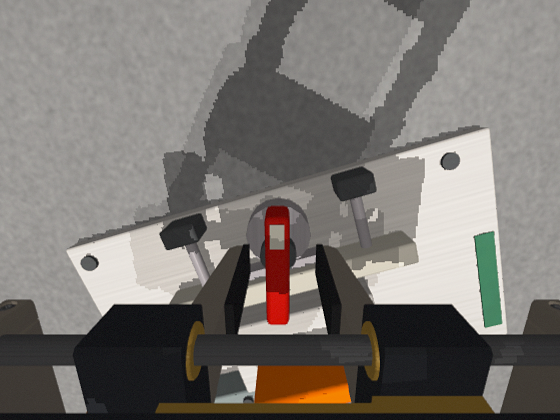

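The bar (277,265) now reaches up between the pads. Closing.

Request:
{"fn": "step_arm", "kwargs": {"moves": [[[-1,1,0],[0,0,0]],[[0,0,0],[0,0,0]],[[0,0,0],[0,0,0]],[[0,0,0],[0,0,0]],[[0,0,0],[0,0,0]]], "gripper": 1}}

```text
t: 14.6
ee_pos: [0.4718, -0.1752, 0.0322]
tool_rot: [0.001, 0.749, 0.663, -0.002]
ft_force: [0.6, 2.4, -0.4]
finger_gap: 0.0135
```

```bash
python3 -c "
from h import *
go([.4718,-.1728,.032],83)
"
```

```text
t 14.6 ee [ 0.4718 -0.1752  0.0322] yaw 83.03 F [ 0.58  2.37 -0.39] T [ 0.59 -0.22  0.02] gap 0.0135
shift [ 2.4 -0.3  0.2] turn [-0.001  0.004  0.001] rows>= 1.0
```

Request:
{"fn": "step_arm", "kwargs": {"moves": [[[1,0,0],[0,0,0.08]],[[0,0,0],[0,0,0.1]],[[0,0,0],[0,0,0.1]],[[0,0,0],[0,0,0.1]],[[0,0,0],[0,0,0.1]],[[0,0,0],[0,0,0]]]}}

```text
t: 15.2
ee_pos: [0.4718, -0.1754, 0.0322]
tool_rot: [0.003, 0.889, 0.458, -0.002]
ft_force: [0.2, -1.2, -1.4]
finger_gap: 0.014
```

```bash
python3 -c "
from h import *
go([.4718,-.1735,.032],83-90)
"
```

```text
t 15.2 ee [ 0.4718 -0.1754  0.0322] yaw 54.58 F [ 0.18 -1.23 -1.37] T [-0.01  0.02 -0.02] gap 0.014
shift [ 1.5 -1.1  0.2] turn [0.006 0.004 1.075] rows>= 8.0
```

Request:
{"fn": "step_arm", "kwargs": {"moves": [[[0,0,0],[0,0,0.1]],[[0,0,0],[0,0,0.1]],[[0,0,0],[0,0,0.1]],[[0,0,0],[0,0,0.1]],[[0,0,0],[0,0,0.1]],[[0,0,0],[0,0,0.1]],[[0,0,0],[0,0,0.1]],[[0,0,0],[0,0,0.1]],[[0,0,0],[0,0,0]]]}}

```text
t: 16.1
ee_pos: [0.4717, -0.1755, 0.0322]
tool_rot: [0.003, 0.997, 0.073, -0.001]
ft_force: [-0.5, -1.0, -0.9]
finger_gap: 0.014
```

```bash
python3 -c "
from h import *
go([.4718,-.1735,.032],83-90)
p,d=get_image('wrist');cv2.imwrite('pics/w8.png',p);c=calibration('wrist');W=world(d,c);W[d==0]=np.nan;np.savez('w8.npz',p=p,W=W)
"
```

```text
t 16.1 ee [ 0.4717 -0.1755  0.0322] yaw 8.43 F [-0.48 -0.99 -0.87] T [-0.05  0.01 -0.08] gap 0.014
shift [ 0.4 -2.   0.2] turn [0.007 0.002 0.269] rows>= 2.0
```

View pics/w8.png

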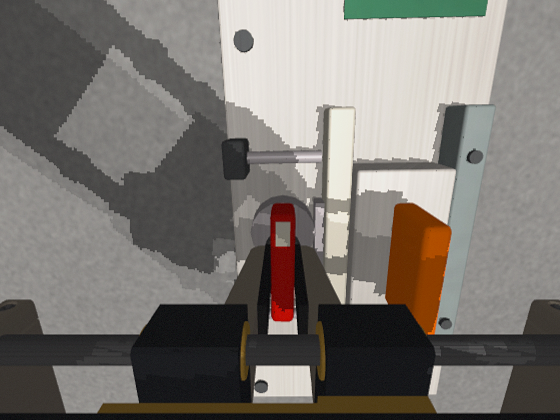

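```bash
cat > gap.py <<'E'
from h import *
import sys
def gap(W,verbose=True):
    l=tolane(W);Z=W[...,2]
    res={}
    v=[]
    for v0 in range(100,330):
        r=l[v0];z=Z[v0]
        f=(abs(z-.040)<.0035)&(abs(r[:,0])<88)
        fe=f&(r[:,1]<-22)&(r[:,1]>-60); gu=f&(r[:,1]>20)&(r[:,1]<62)
        if fe.sum()<6 or gu.sum()<6: continue
        v.append((r[fe][:,1].max(),r[gu][:,1].min(),r[gu][:,1].max(),r[gu][:,0].mean(),r[fe][:,1].min()))
    v=np.array(v)
    if len(v)==0: print('no rows'); return
    print(len(v),'fence edge',np.median(v[:,0]).round(2),'guide edge',np.median(v[:,1]).round(2),'guide back',np.median(v[:,2]).round(2),'fence back',np.median(v[:,4]).round(2),'gap',np.median(v[:,1]-v[:,0]).round(2),'x',v[:,3].min().round(),v[:,3].max().round())
if __name__=='__main__': gap(np.load(sys.argv[1])['W'])
E
python3 gap.py w8.npz; python3 gap.py w4.npz;python3 gap.py w3.npz
python3 -c "
from h import *
W=np.load('w8.npz')['W'];l=tolane(W)
for v in (130,200,240,290): print(v,[(u,l[v,u].round(1).tolist(),round(float(W[v,u,2]),4)) for u in list(range(320,366,4))+list(range(430,500,6))])
"
```

```text
195 fence edge -31.2 guide edge 31.42 guide back 49.39 fence back -47.4 gap 64.25 x -44.0 88.0
128 fence edge -23.73 guide edge 22.05 guide back 59.19 fence back -46.64 gap 45.57 x -55.0 87.0
155 fence edge -33.24 guide edge 42.53 guide back 57.74 fence back -48.4 gap 75.63 x -60.0 87.0
130 [(320, [74.9, 51.1], 0.0161), (324, [75.2, 49.5], 0.0242), (328, [75.9, 49.3], 0.0407), (332, [76.0, 47.4], 0.0436), (336, [75.9, 44.6], 0.041), (340, [75.9, 42.5], 0.0423), (344, [75.8, 40.0], 0.0413), (348, [75.8, 37.6], 0.0416), (352, [75.8, 35.5], 0.0424), (356, [74.6, 26.8], 0.0155), (360, [74.5, 24.0], 0.0155), (364, [74.5, 21.6], 0.0165), (430, [73.9, -23.6], 0.0146), (436, [73.8, -27.5], 0.015), (442, [73.8, -30.7], 0.0167), (448, [74.2, -30.4], 0.0246), (454, [74.5, -30.6], 0.0314), (460, [74.8, -29.8], 0.0393), (466, [74.8, -32.9], 0.0401), (472, [74.8, -36.1], 0.0407), (478, [74.7, -39.7], 0.0405), (484, [74.7, -42.8], 0.0413), (490, [74.7, -46.3], 0.0413), (496, [72.6, -77.0], 0.0019)]
200 [(320, [29.4, 51.4], 0.0282), (324, [30.4, 49.3], 0.032), (328, [32.9, 47.9], 0.0409), (332, [33.
[... 1323 characters left out ...]
0.1068), (324, [9.4, 58.5], 0.107), (328, [8.9, 56.6], 0.1062), (332, [9.7, 55.0], 0.1074), (336, [-32.8, 40.2], 0.0412), (340, [-32.8, 37.4], 0.0412), (344, [-32.7, 34.6], 0.0413), (348, [-34.2, 31.3], 0.0391), (352, [-30.6, 29.9], 0.0448), (356, [-30.3, 27.3], 0.0453), (360, [-29.7, 24.8], 0.0463), (364, [-30.6, 21.7], 0.0449), (430, [-1.1, 2.3], 0.0915), (436, [-1.6, -1.1], 0.0909), (442, [-33.4, -34.0], 0.0416), (448, [-34.1, -38.7], 0.0406), (454, [-34.0, -42.9], 0.0408), (460, [-34.2, -47.2], 0.0407), (466, [-60.4, -79.5], 0.0003), (472, [-61.0, -85.3], -0.0006), (478, [-60.2, -89.4], 0.0008), (484, [-60.3, -94.7], 0.0006), (490, [-60.0, -99.4], 0.0012), (496, [-60.7, -105.2], 0.0003)]
```

Request:
{"fn": "step_arm", "kwargs": {"moves": [[[0,0,0],[0,0,0.09]],[[0,0,0],[0,0,0.09]],[[0,0,0],[0,0,0.08]],[[0,0,0],[0,0,0.05]],[[0,0,0],[0,0,0]],[[0,0,0],[0,0,0]]]}}

```text
t: 16.75
ee_pos: [0.4716, -0.1755, 0.0322]
tool_rot: [0.003, 0.997, -0.075, -0.001]
ft_force: [0.1, -1.6, -1.3]
finger_gap: 0.0139
```

```bash
python3 -c "
from h import *
go([.4718,-.1755,.032],-10.4)
p,d=get_image('wrist');cv2.imwrite('pics/w9.png',p);c=calibration('wrist');W=world(d,c);W[d==0]=np.nan;np.savez('w9.npz',p=p,W=W)
"; python3 gap.py w9.npz
```

```text
t 16.75 ee [ 0.4716 -0.1755  0.0322] yaw -8.6 F [ 0.15 -1.58 -1.29] T [-0.08  0.04 -0.07] gap 0.0139
shift [ 0.2 -0.   0.2] turn [0.007 0.    0.031] rows>= 1.0
204 fence edge -31.5 guide edge 30.31 guide back 46.16 fence back -47.68 gap 61.79 x -58.0 85.0
```

View pics/w9.png

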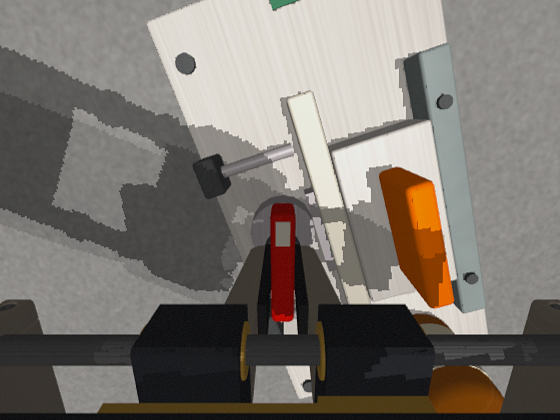

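Request:
{"fn": "step_arm", "kwargs": {"moves": [[[0,0,0],[0,0,0.03]],[[0,0,0],[0,0,0]],[[0,0,0],[0,0,0]],[[0,0,0],[0,0,0]]]}}

```text
t: 17.2
ee_pos: [0.4716, -0.1755, 0.0322]
tool_rot: [0.003, 0.996, -0.089, -0.001]
ft_force: [0.8, -1.8, -0.8]
finger_gap: 0.0139
```

```bash
python3 -c "
from h import *
go([.4718,-.1755,.032],-10.4)
"
```

```text
t 17.2 ee [ 0.4716 -0.1755  0.0322] yaw -10.25 F [ 0.83 -1.83 -0.77] T [-0.02 -0.01  0.07] gap 0.0139
shift [ 0.2 -0.   0.2] turn [0.007 0.    0.003] rows>= 1.0
```

Now let go of the bar, rise, and look.

Request:
{"fn": "step_arm", "kwargs": {"moves": [[[0,0,0],[0,0,0]],[[0,0,0],[0,0,0]],[[0,0,0],[0,0,0]],[[0,0,0],[0,0,0]],[[0,0,-15],[0,0,0]],[[0,0,-30],[0,0,0]],[[0,0,-45],[0,0,0]],[[0,0,-35],[0,0,0]],[[0,0,-20],[0,0,0]],[[0,0,0],[0,0,0]]], "gripper": 0.2}}

```text
t: 18.2
ee_pos: [0.4709, -0.1732, 0.1818]
tool_rot: [0.002, 0.996, -0.089, -0.002]
ft_force: [0.1, -0.4, 0.2]
finger_gap: 0.0369
```

```bash
cat > look.py <<'E'
from h import *
import sys
n=sys.argv[1]
p,d=get_image('wrist');cv2.imwrite(f'pics/{n}.png',p);c=calibration('wrist');W=world(d,c);W[d==0]=np.nan;np.savez(n+'.npz',p=p,W=W)
l=tolane(W);Z=W[...,2]
k=(Z>.066)&(Z<.078)&(abs(l[...,0])<50)&(abs(l[...,1]-78)<45)
if k.sum()>50:
    r=rect(W[k]);print('bar',k.sum(),r)
k=(Z>.082)&(Z<.1)&(abs(l[...,1]-4)<20)&(l[...,0]>-60)&(l[...,0]<150)
if k.sum()>50:
    r=rect(W[k]);print('fin',k.sum(),r,'lane',tolane(np.array(r[0])/1000))
E
python3 look.py w10; python3 gap.py w10.npz; python3 -c "
from h import *
go([*lane(0,0),.15],9.3)"
```

```text
bar 810 ((472.59564208984375, -172.6345672607422), (68.40044403076172, 13.125748634338379), 79.65576171875)
fin 1038 ((548.5341796875, -161.27560424804688), (14.255711555480957, 69.18350219726562), 9.565752029418945) lane [-0.55912481  0.76624881]
126 fence edge -25.38 guide edge 23.16 guide back 46.28 fence back -46.88 gap 50.77 x -61.0 87.0
t 18.25 ee [ 0.4701 -0.1727  0.1801] yaw -10.24 F [-0.78  0.8  -1.08] T [-0.09  0.03  0.02] gap 0.0367
shift [ 75.8 -26.   29.6] turn [ 0.003  0.006 -0.341] rows>= 3.0
```

View pics/w10.png

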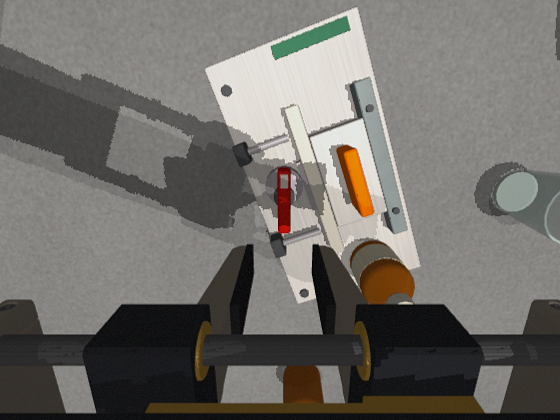

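The bar (285,200) has turned, the guide is closed up to the gauge, and the fin (355,180) is at lane (-0.6, 0.8). Next I close the fingers and go behind the fin to push it.

Request:
{"fn": "step_arm", "kwargs": {"moves": [[[0,0,0],[0,0,-0.12]],[[0,0,0],[0,0,-0.12]],[[0,0,0],[0,0,-0.1]],[[0,0,0],[0,0,0]],[[0,0,0],[0,0,0]]], "gripper": 1}}

```text
t: 18.75
ee_pos: [0.4659, -0.1699, 0.1708]
tool_rot: [-0.003, 0.996, 0.086, -0.009]
ft_force: [-0.0, 0.3, -0.1]
finger_gap: 0.0002
```

```bash
python3 look.py w11; python3 -c "
from h import *
go([*lane(-57,0.5),.15],9.3)
W=np.load('w11.npz')['W'];l=tolane(W);Z=W[...,2]
for a,b in ((60,88),(60,74),(74,88)):
  k=(Z>.037)&(Z<.046)&(l[...,0]>a)&(l[...,0]<b);y=l[...,1][k]
  f=y[(y<-20)&(y>-60)];g=y[(y>20)&(y<60)];print(len(f),len(g),np.percentile(f,[1,3,97,99]).round(2),np.percentile(g,[1,3,97,99]).round(2))
e,R,s=pose();T=(W-e)@R*1000;k=T[320:400,150:400,2];print('body z',np.nanpercentile(k,[5,50,95]))
"
```

```text
bar 885 ((472.94122314453125, -173.3007354736328), (69.3348388671875, 14.07061767578125), 80.01544189453125)
fin 1094 ((549.049072265625, -161.89093017578125), (14.66128921508789, 69.42818450927734), 9.8547945022583) lane [-1.24957132  0.35756315]
t 18.8 ee [ 0.4658 -0.1698  0.1707] yaw 9.84 F [ 0.97  0.58 -1.04] T [-0.09  0.07 -0.02] gap 0.0005
shift [83.1 62.3 18.8] turn [-0.008  0.017  0.009] rows>= 3.0
485 418 [-47.62 -47.1  -30.47 -30.28] [30.43 30.95 46.13 46.31]
242 202 [-47.72 -47.06 -30.64 -30.37] [30.42 30.9  46.25 46.31]
243 216 [-47.57 -47.1  -30.39 -30.17] [30.51 31.09 45.99 46.16]
body z [-134.63454605 -133.16391134  168.02800278]
```

View pics/w11.png

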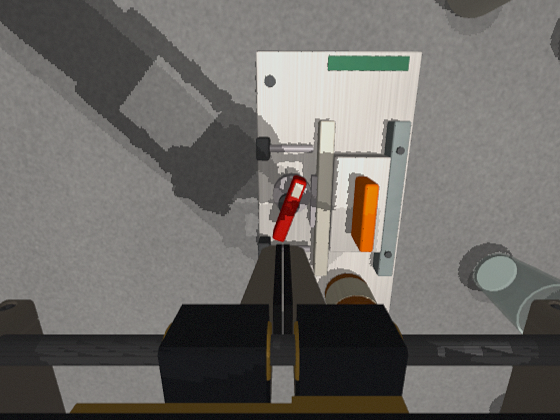

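The measured gap is about 60.7 mm. The fin is at (365,213), with the gauge touching neither end of the guides.

Request:
{"fn": "step_arm", "kwargs": {"moves": [[[21,16,0],[-0.008,0.017,0.009]],[[26,20,5],[0,0,0]],[[24,18,5],[0,0,0]],[[10,6,5],[0,0,0]],[[0,0,0],[0,0,0]],[[0,0,0],[0,0,0]]]}}

```text
t: 19.4
ee_pos: [0.5567, -0.2163, 0.1506]
tool_rot: [-0.002, 0.997, 0.076, -0.002]
ft_force: [0.4, 0.3, 0.2]
finger_gap: 0.0005
```

```bash
python3 -c "
from h import *
go([*lane(-57,0.5),.085],9.3)
p,d=get_image('wrist');cv2.imwrite('pics/w12.png',p)
"
```

```text
t 19.4 ee [ 0.5567 -0.2163  0.1506] yaw 8.73 F [0.37 0.34 0.24] T [-0.03  0.11  0.04] gap 0.0005
shift [ 1.3  1.  65.6] turn [-0.003  0.003 -0.01 ] rows>= 2.0
```

View pics/w12.png

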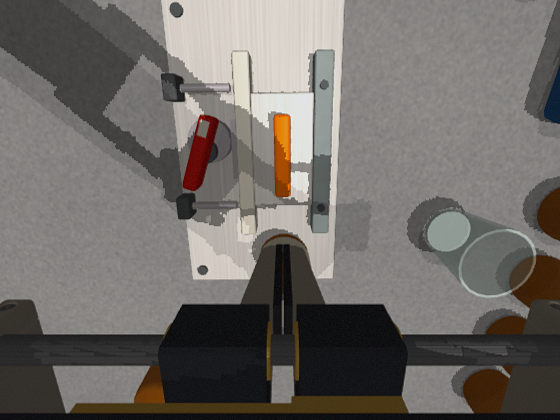

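Request:
{"fn": "step_arm", "kwargs": {"moves": [[[1,0,15],[0,0,-0.01]],[[0,0,25],[0,0,0]],[[0,0,25],[0,0,0]],[[0,0,20],[0,0,0]],[[0,0,10],[0,0,0]],[[0,0,0],[0,0,0]],[[0,0,0],[0,0,0]]]}}

```text
t: 20.15
ee_pos: [0.5542, -0.2137, 0.0509]
tool_rot: [-0.001, 0.997, 0.082, -0.001]
ft_force: [0.1, -0.4, 0.1]
finger_gap: 0.0001
```

```bash
python3 -c "
from h import *
go([*lane(-57,0.5),.034],9.3)
e,R,s=pose();print(tolane(e))
p,d=get_image('wrist');cv2.imwrite('pics/w13.png',p);W=world(d,calibration('wrist'));W[d==0]=np.nan
l=tolane(W);Z=W[...,2];k=(Z>.082)&(Z<.096)&(abs(l[...,0])<60)&(abs(l[...,1])<15)&(l[...,0]>-45);print(rect(W[k]),np.percentile(l[k],[2,98],axis=0))
"
```

```text
t 20.15 ee [ 0.5542 -0.2137  0.0509] yaw 9.39 F [ 0.1  -0.41  0.06] T [-0.05  0.05  0.03] gap 0.0001
shift [ 3.1  3.9 16.9] turn [-0.003  0.003  0.002] rows>= 1.0
[-53.19207845   3.59682319]
((548.8017578125, -166.26895141601562), (27.282033920288086, 76.69417572021484), 9.232898712158203) [[-43.24877728  -7.23058839]
 [ 31.37873154  10.52541686]]
```

View pics/w13.png

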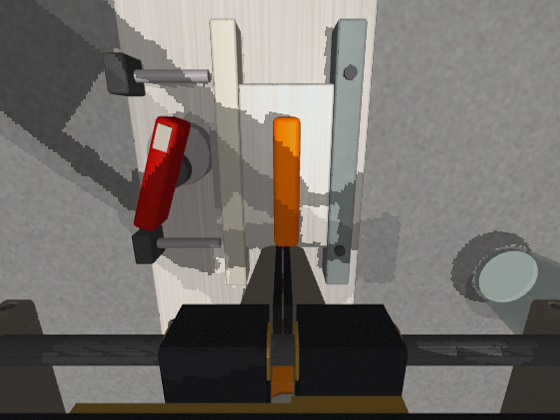

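Request:
{"fn": "step_arm", "kwargs": {"moves": [[[3,2,8],[0,0,0]],[[0,0,6],[0,0,0]],[[0,0,0],[0,0,0]],[[0,0,0],[0,0,0]]]}}

```text
t: 20.6
ee_pos: [0.5599, -0.2166, 0.0388]
tool_rot: [0.0, 0.997, 0.082, 0.001]
ft_force: [0.4, -1.0, -0.4]
finger_gap: 0.0007
```

```bash
python3 -c "
from h import *
go([*lane(-46,0.5),.037],9.3)
e,R,s=pose();print(tolane(e))
"
```

```text
t 20.6 ee [ 0.5599 -0.2166  0.0388] yaw 9.39 F [ 0.42 -0.96 -0.38] T [-0.03  0.07  0.04] gap 0.0007
shift [ -2.  -11.    1.8] turn [ 0.001 -0.002  0.002] rows>= 1.0
[-56.97389567  -1.52685166]
```

Push towards the stripe (tool −y) gently, watching the force.

Request:
{"fn": "step_arm", "kwargs": {"moves": [[[-1,-5,1],[0,0,0]],[[0,-5,0],[0,0,0]],[[0,-5,0],[0,0,0]],[[0,-5,0],[0,0,0]],[[0,-5,0],[0,0,0]]]}}

```text
t: 21.1
ee_pos: [0.555, -0.1913, 0.0384]
tool_rot: [0.001, 0.997, 0.082, 0.001]
ft_force: [-0.1, -1.3, -0.2]
finger_gap: 0.0003
```

```bash
python3 -c "
from h import *
go([*lane(40,0.5),.037],9.3)
e,R,s=pose();print(tolane(e))
"
```

```text
t 21.1 ee [ 0.555  -0.1913  0.0384] yaw 9.37 F [-0.1  -1.34 -0.18] T [-0.27  0.06  0.05] gap 0.0003
shift [ -1.2 -71.3   1.2] turn [ 0.003 -0.003  0.001] rows>= 2.0
[-31.26653949  -0.73949322]
```

It slides freely with about 1.3 N of push. Continuing.

Request:
{"fn": "step_arm", "kwargs": {"moves": [[[-1,-7,1],[0,0,0]],[[0,-8,0],[0,0,0]],[[0,-8,0],[0,0,0]],[[0,-8,0],[0,0,0]],[[0,-8,0],[0,0,0]],[[0,-8,0],[0,0,0]],[[0,0,0],[0,0,0]]]}}

```text
t: 21.8
ee_pos: [0.546, -0.1403, 0.0379]
tool_rot: [0.002, 0.997, 0.082, 0.002]
ft_force: [0.2, 0.4, 0.1]
finger_gap: 0.0002
```

```bash
python3 -c "
from h import *
go([*lane(45,0.5),.037],9.3)
e,R,s=pose();print(tolane(e))
"; python3 look.py w14
```

```text
t 21.8 ee [ 0.546  -0.1403  0.0379] yaw 9.44 F [0.23 0.39 0.11] T [-0.04  0.08  0.03] gap 0.0002
shift [ -0.6 -24.5   0.8] turn [ 0.004 -0.004  0.003] rows>= 1.0
[20.51468124 -0.1492443 ]
bar 2134 ((473.54351806640625, -171.85972595214844), (66.58081817626953, 14.378765106201172), 79.87985229492188)
fin 4652 ((538.5004272460938, -95.93247985839844), (30.60631561279297, 71.40044403076172), 10.622842788696289) lane [65.54660376  0.10841618]
```

View pics/w14.png

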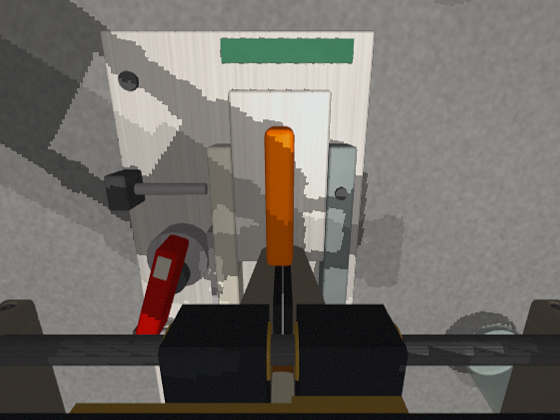

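The gauge has slid to about x = 65 mm, flat. The fin is at (280,195). 25 mm to go.

Request:
{"fn": "step_arm", "kwargs": {"moves": [[[-1,-7,1],[0,0,0]],[[0,-7,0],[0,0,0]],[[0,-7,0],[0,0,0]],[[0,-4,0],[0,0,0]],[[0,0,0],[0,0,0]],[[0,0,0],[0,0,0]]]}}

```text
t: 22.45
ee_pos: [0.5415, -0.1153, 0.0373]
tool_rot: [0.003, 0.997, 0.082, 0.003]
ft_force: [0.6, -2.5, 0.6]
finger_gap: 0.0005
```

```bash
python3 look.py w15;  python3 -c "
from h import *
go([*lane(45,0.5),.12],9.3)
e,R,s=pose();print(tolane(e))
"
```

```text
bar 1195 ((472.8694763183594, -173.67822265625), (70.58480834960938, 14.024911880493164), 79.5381851196289)
fin 4709 ((534.2536010742188, -70.31835174560547), (31.1039981842041, 71.23619842529297), 10.24764347076416) lane [91.51035584  0.16007989]
t 22.5 ee [ 0.5415 -0.1153  0.0373] yaw 9.4 F [ 0.65 -0.09  0.09] T [-0.2 -0.   0. ] gap 0.0005
shift [  0.3   1.5 -82.7] turn [ 0.006 -0.006  0.002] rows>= 2.0
[45.94693705  0.30588813]
```

View pics/w15.png

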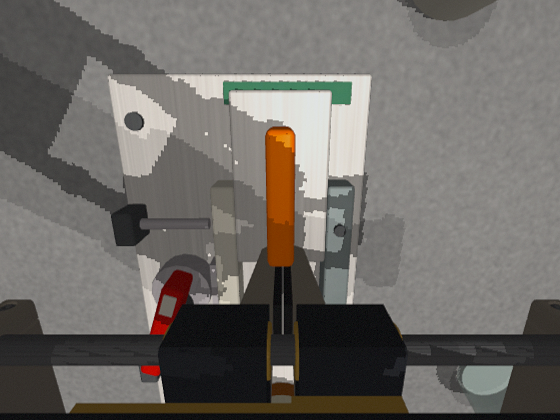

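Gauge at x ≈ 90 mm, past the 80 mm needed. Now back off, lift and re-grip over the fin.

Request:
{"fn": "step_arm", "kwargs": {"moves": [[[0,5,0],[0.005,-0.005,0]],[[0,0,-20],[0,0,0]],[[0,0,-35],[0,0,0]],[[0,0,-25],[0,0,0]],[[0,-15,0],[0,0,0]],[[0,-20,0],[0,0,0]],[[0,-14,0],[0,0,0]],[[0,0,0],[0,0,0]],[[0,0,0],[0,0,0]]], "gripper": 1}}

```text
t: 23.4
ee_pos: [0.5288, -0.067, 0.113]
tool_rot: [-0.005, 0.997, 0.081, -0.007]
ft_force: [-0.3, -0.7, 0.4]
finger_gap: 0.0002
```

Request:
{"fn": "step_arm", "kwargs": {"moves": [[[0,0,0],[0,0,0]],[[0,0,0],[0,0,0]],[[0,0,0],[0,0,0]],[[0,0,0],[0,0,0]],[[0,0,0],[0,0,0]]], "gripper": 0}}

```text
t: 23.9
ee_pos: [0.528, -0.0682, 0.1112]
tool_rot: [-0.006, 0.997, 0.08, -0.008]
ft_force: [-0.3, -0.4, -0.2]
finger_gap: 0.0384
```

```bash
python3 look.py w16;  python3 -c "
from h import *
go([*lane(90,0.3),.031],9.3)
"
```

```text
fin 1519 ((533.9373168945312, -68.98126983642578), (13.729291915893555, 69.04696655273438), 9.772928237915039) lane [92.8809755   0.25612919]
t 23.95 ee [ 0.528  -0.0682  0.1113] yaw 9.19 F [ 0.48 -0.64  0.49] T [-0.04  0.08 -0.  ] gap 0.0423
shift [ 6.9  5.6 80.1] turn [-0.013  0.015 -0.002] rows>= 2.0
```

Request:
{"fn": "step_arm", "kwargs": {"moves": [[[6,3,0],[-0.013,0.015,0]],[[0,0,15],[0,0,0]],[[0,0,25],[0,0,0]],[[0,0,20],[0,0,0]],[[0,0,12],[0,0,0]],[[0,0,0],[0,0,0]],[[0,0,0],[0,0,0]]]}}

```text
t: 24.65
ee_pos: [0.539, -0.0719, 0.0392]
tool_rot: [0.003, 0.997, 0.08, 0.005]
ft_force: [0.3, -0.9, 0.5]
finger_gap: 0.046
```

```bash
python3 look.py w17;  python3 -c "
from h import *
go([*lane(91,0.3),.032],9.3)
"
```

```text
fin 3432 ((525.8766479492188, -70.69192504882812), (30.57988929748535, 69.67408752441406), 10.414606094360352) lane [92.49544053  8.48729484]
t 24.7 ee [ 0.539  -0.0719  0.0393] yaw 9.18 F [-0.59 -0.17 -1.11] T [-0.01  0.04  0.03] gap 0.0463
shift [-4.6 -1.9  7.3] turn [ 0.007 -0.009 -0.002] rows>= 1.0
```

View pics/w17.png

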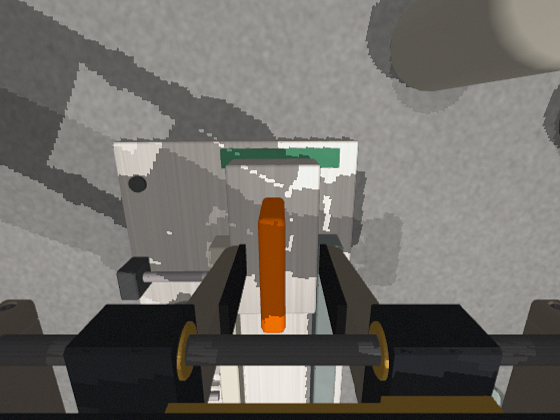

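The fin (272,265) lies a few mm off centre between the pads. I'll correct that, then grip.

Request:
{"fn": "step_arm", "kwargs": {"moves": [[[-4,-2,4],[0.007,-0.009,0]],[[0,0,2],[0,0,0]],[[0,0,0],[0,0,0]],[[0,0,0],[0,0,0]]]}}

```text
t: 25.1
ee_pos: [0.5365, -0.0712, 0.0355]
tool_rot: [0.001, 0.997, 0.08, 0.002]
ft_force: [0.3, -0.0, -0.4]
finger_gap: 0.0459
```

```bash
python3 -c "
from h import *
go([*lane(91,0.3),.032],9.3)
"
```

```text
t 25.1 ee [ 0.5365 -0.0712  0.0355] yaw 9.18 F [ 0.32 -0.   -0.41] T [-0.07  0.05 -0.03] gap 0.0459
shift [-2.2 -0.7  3.5] turn [ 0.002 -0.004 -0.002] rows>= 1.0
```

Request:
{"fn": "step_arm", "kwargs": {"moves": [[[-2,-1,3],[0.002,-0.004,0]],[[0,0,0],[0,0,0]],[[0,0,0],[0,0,0]],[[0,0,0],[0,0,0]],[[0,0,0],[0,0,0]],[[0,0,0],[0,0,0]],[[0,0,0],[0,0,0]]], "gripper": 1}}

```text
t: 25.8
ee_pos: [0.5334, -0.0707, 0.0326]
tool_rot: [-0.0, 0.997, 0.08, -0.001]
ft_force: [-1.9, 0.4, 0.5]
finger_gap: 0.0138
```

```bash
python3 -c "
from h import *
go([*lane(91,0.3),.24],9.3)
"
```

```text
t 25.8 ee [ 0.5334 -0.0707  0.0326] yaw 9.19 F [-1.9   0.43  0.52] T [-0.07  0.24 -0.01] gap 0.0138
shift [ 3.000e-01  2.000e-01 -2.075e+02] turn [-0.001  0.002 -0.002] rows>= 5.0
```

Request:
{"fn": "step_arm", "kwargs": {"moves": [[[0,0,-15],[0,0,0]],[[0,0,-30],[0,0,0]],[[0,0,-40],[0,0,0]],[[0,0,-40],[0,0,0]],[[0,0,-40],[0,0,0]],[[0,0,-40],[0,0,0]],[[0,0,-20],[0,0,0]],[[0,0,0],[0,0,0]],[[0,0,0],[0,0,0]]]}}

```text
t: 26.7
ee_pos: [0.5317, -0.0687, 0.2683]
tool_rot: [-0.002, 0.997, 0.08, -0.001]
ft_force: [1.1, 0.5, -4.0]
finger_gap: 0.0136
```

```bash
python3 -c "
from h import *
go([.614,.2737,.26],-7.8)
"
```

```text
t 26.7 ee [ 0.5317 -0.0687  0.2683] yaw 9.2 F [ 1.14  0.49 -4.  ] T [-0.04  0.09 -0.04] gap 0.0136
shift [ 136.  -324.8    9.2] turn [-0.003  0.002  0.297] rows>= 8.0
```

Request:
{"fn": "step_arm", "kwargs": {"moves": [[[10,-22,-2],[0,0,0]],[[12,-28,-2],[0,0,0]],[[12,-28,-2],[0,0,0]],[[12,-28,-2],[0,0,0]],[[12,-28,-2],[0,0,0]],[[12,-28,-2],[0,0,0]],[[12,-28,-2],[0,0,0]],[[8,-20,0],[0,0,0]],[[0,0,0],[0,0,0]]]}}

```text
t: 27.6
ee_pos: [0.5788, 0.1615, 0.2605]
tool_rot: [-0.004, 0.997, 0.078, -0.019]
ft_force: [-0.3, -0.6, -3.7]
finger_gap: 0.0139
```

```bash
python3 -c "
from h import *
go([.614,.2737,.25],-7.8)
"
```

```text
t 27.6 ee [0.5788 0.1615 0.2605] yaw 9.01 F [-0.27 -0.62 -3.74] T [-0.2   0.05 -0.04] gap 0.0139
shift [  52.7 -105.2    9.7] turn [-0.006  0.039  0.293] rows>= 3.0
```

Request:
{"fn": "step_arm", "kwargs": {"moves": [[[12,-22,0],[-0.003,0.02,0]],[[14,-27,0],[-0.003,0.02,0]],[[14,-27,0],[0,0,0]],[[10,-22,0],[0,0,0]],[[0,0,0],[0,0,0.1]],[[0,0,0],[0,0,0.1]],[[0,0,0],[0,0,0.09]],[[0,0,0],[0,0,0]],[[0,0,0],[0,0,0]]]}}

```text
t: 28.5
ee_pos: [0.6054, 0.2625, 0.2391]
tool_rot: [0.004, 0.997, -0.072, -0.015]
ft_force: [-0.6, 0.0, -3.0]
finger_gap: 0.0138
```

```bash
python3 -c "
from h import *
go([.614,.2737,.12],-7.8)
"
```

```text
t 28.5 ee [0.6054 0.2625 0.2391] yaw -8.31 F [-0.56  0.01 -2.98] T [-0.09  0.03  0.02] gap 0.0138
shift [ 10.3 -13.4 118.7] turn [ 0.009  0.029 -0.009] rows>= 3.0
```

Request:
{"fn": "step_arm", "kwargs": {"moves": [[[7,-7,0],[0.009,0.029,-0.009]],[[0,-4,20],[0,0,0]],[[0,0,35],[0,0,0]],[[0,0,35],[0,0,0]],[[0,0,20],[0,0,0]],[[0,0,0],[0,0,0]],[[0,0,0],[0,0,0]]]}}

```text
t: 29.2
ee_pos: [0.6131, 0.2689, 0.1228]
tool_rot: [0.001, 0.998, -0.063, -0.001]
ft_force: [0.8, 0.1, -3.2]
finger_gap: 0.0137
```

```bash
python3 -c "
from h import *
go([.614,.2737,.024],-7.8)
p,d=get_image('wrist');cv2.imwrite('pics/w18.png',p)
p,d=get_image('scene');cv2.imwrite('pics/s18.png',cv2.resize(p[150:330,200:440],None,fx=3,fy=3))
"
```

```text
t 29.2 ee [0.6131 0.2689 0.1228] yaw -7.21 F [ 0.85  0.11 -3.23] T [-0.07  0.09 -0.  ] gap 0.0137
shift [ 0.6 -5.1 98.8] turn [0.002 0.003 0.01 ] rows>= 2.0
```

View pics/w18.png

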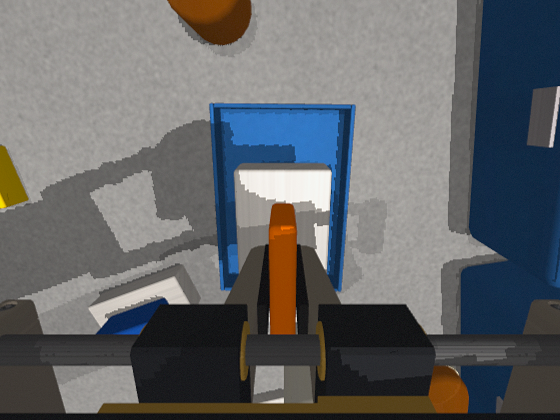

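View pics/s18.png

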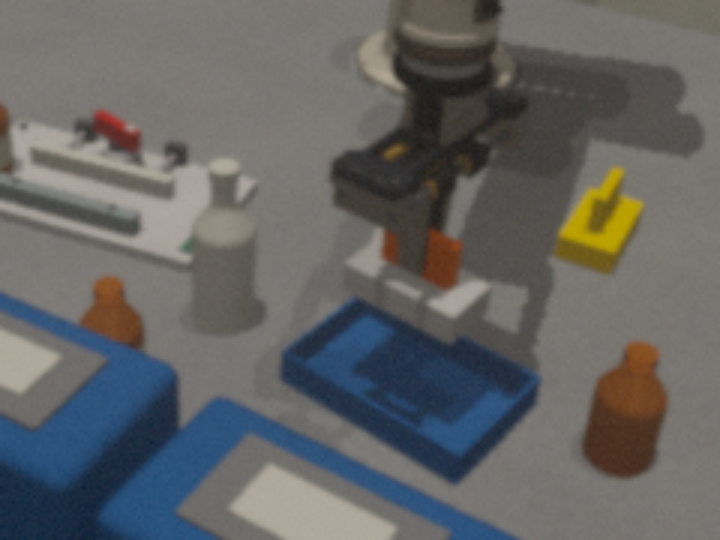

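The gauge is centred over the tray: block at (283,215) inside the tray rim. Lowering.

Request:
{"fn": "step_arm", "kwargs": {"moves": [[[0,-5,15],[0,0,0.008]],[[0,0,25],[0,0,0]],[[0,0,25],[0,0,0]],[[0,0,18],[0,0,0]],[[0,0,6],[0,0,0]],[[0,0,0],[0,0,0]],[[0,0,0],[0,0,0]]]}}

```text
t: 30.0
ee_pos: [0.6207, 0.2776, 0.038]
tool_rot: [-0.002, 0.998, -0.067, 0.007]
ft_force: [0.2, 0.3, -2.5]
finger_gap: 0.0138
```

```bash
python3 -c "
from h import *
go([.614,.2737,.0216],-7.8)
"
```

```text
t 30.0 ee [0.6207 0.2776 0.038 ] yaw -7.7 F [ 0.18  0.31 -2.52] T [-0.08  0.06  0.01] gap 0.0138
shift [-6.3  4.8 16.3] turn [-0.005 -0.013  0.002] rows>= 1.0
```

Request:
{"fn": "step_arm", "kwargs": {"moves": [[[-6,5,6],[-0.005,-0.013,0]],[[0,0,6],[0,0,0]],[[0,0,2],[0,0,0]],[[0,0,0],[0,0,0]],[[0,0,0],[0,0,0]]]}}

```text
t: 30.5
ee_pos: [0.6162, 0.2737, 0.0265]
tool_rot: [-0.001, 0.998, -0.067, 0.002]
ft_force: [0.5, 1.6, -4.2]
finger_gap: 0.0139
```

```bash
python3 -c "
from h import *
go([.614,.2737,.0216],-7.8)
"
```

```text
t 30.5 ee [0.6162 0.2737 0.0265] yaw -7.71 F [ 0.48  1.62 -4.21] T [-0.1   0.08  0.04] gap 0.0139
shift [-2.2  0.3  4.8] turn [-0.001 -0.005  0.002] rows>= 1.0
```

Request:
{"fn": "step_arm", "kwargs": {"moves": [[[-2,0,4],[0,-0.004,0]],[[0,0,1],[0,0,0]],[[0,0,0],[0,0,0]],[[0,0,0],[0,0,0]]]}}

```text
t: 30.9
ee_pos: [0.6147, 0.2742, 0.0217]
tool_rot: [-0.001, 0.998, -0.067, 0.001]
ft_force: [-0.1, -0.7, -3.3]
finger_gap: 0.0138
```

```bash
python3 -c "
from h import *
go([.614,.2737,.0216],-7.8)
"
```

```text
t 30.9 ee [0.6147 0.2742 0.0217] yaw -7.71 F [-0.12 -0.65 -3.28] T [-0.06  0.07 -0.03] gap 0.0138
shift [-0.6  0.5  0. ] turn [-0.002 -0.002  0.002] rows>= 1.0
```

Request:
{"fn": "step_arm", "kwargs": {"moves": [[[0,0,1.5],[0,0,0]],[[0,0,0],[0,0,0]],[[0,0,0],[0,0,0]]]}}

```text
t: 31.2
ee_pos: [0.6152, 0.2744, 0.0219]
tool_rot: [-0.001, 0.998, -0.067, 0.001]
ft_force: [-1.0, 0.6, -4.4]
finger_gap: 0.014
```

Request:
{"fn": "step_arm", "kwargs": {"moves": [[[0,0,0],[0,0,0]],[[0,0,0],[0,0,0]],[[0,0,0],[0,0,0]],[[0,0,0],[0,0,0]],[[0,0,0],[0,0,0]]], "gripper": 0.2}}

```text
t: 31.7
ee_pos: [0.6173, 0.2749, 0.0239]
tool_rot: [-0.002, 0.998, -0.067, 0.004]
ft_force: [-0.1, 0.3, -0.2]
finger_gap: 0.0366
```

```bash
python3 -c "
from h import *
go([.614,.2737,.15],-7.8)
"
```

```text
t 31.7 ee [0.6173 0.2749 0.0239] yaw -7.7 F [-0.11  0.32 -0.25] T [-0.05  0.09 -0.04] gap 0.0366
shift [  -2.2    1.1 -126.1] turn [-0.004 -0.007  0.002] rows>= 3.0
```

Released. Lift away and check.

Request:
{"fn": "step_arm", "kwargs": {"moves": [[[-2,0,-15],[0,0,0]],[[0,0,-30],[0,0,0]],[[0,0,-40],[0,0,0]],[[0,0,-45],[0,0,0]],[[0,0,-40],[0,0,0]],[[0,0,-20],[0,0,0]],[[0,0,0],[0,0,0]],[[0,0,0],[0,0,0]]]}}

```text
t: 32.5
ee_pos: [0.6126, 0.2748, 0.2278]
tool_rot: [-0.002, 0.998, -0.067, 0.005]
ft_force: [0.6, -0.4, -0.3]
finger_gap: 0.0369
```

Run:
```python
from h import *
go([.5,.3,.2],-7.8)
p,d=get_image('wrist');W=world(d,calibration('wrist'));W[d==0]=np.nan;cv2.imwrite('pics/w19.png',p)
Z=W[...,2]
n=(abs(W[...,0]-.614)<.07)&(abs(W[...,1]-.274)<.1)
for a,b,nm in((.028,.042,'block'),(.065,.09,'fin')):
    k=n&(Z>a)&(Z<b)&(p.min(-1)>0)
    if nm=='block':
        k&=(cv2.cvtColor(p,cv2.COLOR_BGR2HSV)[...,1]<60)
    r=rect(W[k]);print(nm,k.sum(),r,np.percentile(Z[k],[5,50,95]))
    A=np.c_[W[k][:,:2],np.ones(k.sum())];print('slope',np.linalg.lstsq(A,W[k][:,2],rcond=None)[0][:2])
p,d=get_image('top');cv2.imwrite('pics/t19.png',p);c=calibration('top');W=world(d,c);W[d==0]=np.nan
l=tolane(W);Z=W[...,2]
k=(Z>.036)&(Z<.046)&(abs(l[...,0])<85);y=l[...,1]
f=y[k&(y<-20)&(y>-60)];g=y[k&(y>20)&(y<52)];print('gap fence',np.percentile(f,[2,50,98]),'guide',np.percentile(g,[2,50,98]))
k=(Z>.066)&(Z<.078)&(abs(l[...,0])<50)&(abs(l[...,1]-78)<45);print('bar',rect(W[k]))
```

```text
t 32.5 ee [0.6126 0.2748 0.2278] yaw -7.68 F [ 0.65 -0.44 -0.34] T [-0.03  0.08 -0.04] gap 0.0369
shift [-115.2   -9.8   26.8] turn [-0.005 -0.01   0.002] rows>= 3.0
block 2942 ((632.5121459960938, 272.0005798339844), (113.60157012939453, 92.05117797851562), 82.39628601074219) [0.0330741  0.03447728 0.03574093]
slope [ 0.00073643 -0.00058843]
fin 126 ((616.7508544921875, 275.7940368652344), (68.96681213378906, 13.36104679107666), 82.529541015625) [0.07630967 0.07820615 0.08002453]
slope [-0.00840054  0.01665309]
gap fence [-47.63388975 -38.64597638 -30.20258859] guide [30.99479819 38.79957297 46.6955509 ]
bar ((472.1943664550781, -171.9311065673828), (68.21014404296875, 13.947853088378906), 79.79177856445312)
```

View pics/t19.png

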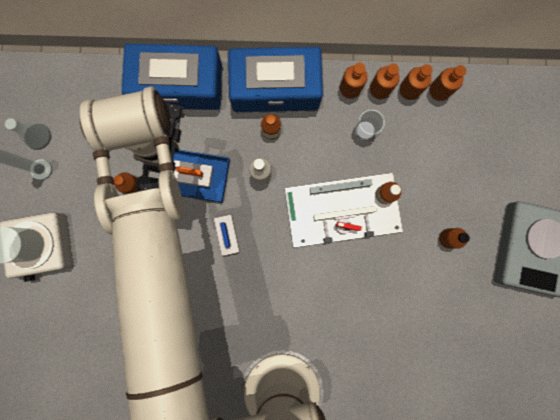

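View pics/w19.png

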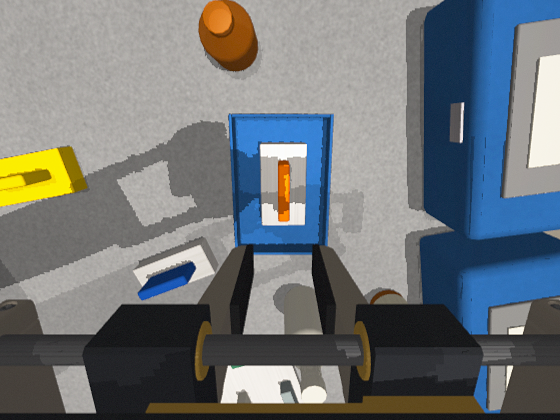

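The gauge (283,190) lies flat in the tray, with the block top at 34.5 mm and a slope under 0.001. Bar and guide are unchanged, and the bottles, beaker and blue gauge are where they were. Handing in.

```bash
python3 -c "
from rig import robot
print(robot.finish_job()); print(robot.sense()['t'])"
```

```text
the job is handed in; nothing more can be done
None
the job is handed in; nothing more can be done
```

The job is done and handed in at about 32.6 s on the robot's clock; no verdict was reported.

**What I did:**
- I laid the orange-handled gauge in mid lane and let go of it, then turned the eccentric bolt to about 1.91 rad.
- I pushed the gauge freely, with readings of about 1 to 3 N, to about 90 mm past mid lane.
- I then re-gripped it and put it in the blue tray.

**Last checks:**
- **Gap:** different edges and views gave 60.3 to 61.2 mm. The bolt angle gives about 60.7 mm, and the bar had not moved since I set it.
- **Gauge:** it lies flat and released on the tray floor. Its block top was at 34.5 mm against 34 mm expected, with a slope under 0.001.
- **Other items:** the bottles, the beaker and the blue-handled gauge looked undisturbed in the last top view. I did not re-measure their positions.

**What disagreed:**
- **Fingertips:** they end about 21 mm short of the reported TCP. The first grip on the bolt therefore closed just above the bar, and the second, lower one held.
- **Gap scatter:** one automatic gap estimate gave about 51 mm because the gauge confused it. I discarded it in favour of a measurement between the guides clear of the gauge.

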